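Serve the oat biscuit with the slotted server

ROBOT

A 6-joint arm with a two-finger parallel gripper is mounted at the origin on the work surface. World frame = base frame: x ahead of the robot, y to its left, z up, the work surface at z = 0. Lengths are in m, angles in rad, forces in N, time in s.
With the tool pointing down it reaches from about 0.275 to 0.825 m from the base axis. Payload 4.9 kg.
Tool frame: the origin (TCP) lies at the very end of the fingers, on their centre line; the grasp point (between the pads) lies 19 mm behind it; z points along the fingers, y is the line along which they close (so a half turn about z gives the same grasp; the last joint's range is limited). The gripper opens to 85 mm and grips with 20 to 120 N. Pads are 22 mm wide; open, the fingers measure 114 mm over their backs; the gripper's body (76 mm by 85 mm) begins 54 mm behind the grasp point. The pads swing forward as they close: fully open they stand 13 mm farther back than shut.
Start: joints at [-1.391, 0.326, -0.193, 1.052, 0, 1.437], TCP at [0.17, -0.523, 0.231] pointing down, gripper open.
Joint ranges: [-2.65, 2.65], [-0.97, 1.79], [-1.3, 1.35], [-1.93, 2.1], [-1.47, 1.37], [-3.14, 3.14]. Speed limits (rad/s): [2.57, 2.57, 3.14, 3.14, 3.14, 3.14].

INTERFACE

Orientations are given as a rotation vector (axis times angle).
In Python, from plant import state, camera, camera_info, job_done gives the robot as it stands.
- The arm moves only by the tool send_rows, never from a script. Its argument "moves" is text: rows parted by semicolons, each of 6 numbers parted by spaces: the shift along the tool's x, y, z as a fraction of full scale, then the turn, a rotation vector about the tool's x, y, z as a fraction of full scale. A call has 1 to 5 rows; each row is the pose to reach, as a shift and turn from the pose commanded when the call began, along the tool's axes at that moment, turning the shorter way round; what a row does not reach only later rows make up. Full scale, the value 1, is 0.15 m for a shift and 2 pi rad for a turn. A row lasts 1/10 s, in which the tool goes at most 50 mm and 8.59 degrees, less where a joint would pass 70% of its speed; a pose out of reach is approached as far as the arm can. A call with a number of a shift or a turn outside -1 to 1 is refused whole. A call with a gripper value outside its range is refused whole. "fingers" is the closure, from -1 (fully open) to 1 (shut), set as the call begins (left out, the last holds). The fingers move at their own pace and stop on an object; "squeeze" is the grip in N (left out, the last holds). Time passes only in rows, so rows that repeat a pose let the fingers close. It gives the time, the measured TCP pose, the force, the opening and the grip force at its end, in the units of the state.
- state(): the state, without advancing time (a new reading comes with each control period).
- camera(name): name is "side" or "top" or "wrist"; returns (picture, depth): 384x512x3 uint8, red, green, blue; 384x512 float32, m along the optical axis (not along the pixel's ray), 0 where there is no reading.
- camera_info(name): a dict with "intrinsics" (3x3 intrinsics, pixels), "R" (3x3) and "t" (3): a world point X has camera coordinates R X + t. Camera axes: x right, y down, z forward; pixel columns grow to the right and rows downward; lengths in m; the calibration is good to about 2 mm. A picture is of the moment at which its call begins: read the wrist's pose just before it. camera_info takes no time and is no camera call; for the wrist camera it gives the pose at the moment of the call.
- job_done(): hands the job in; it is judged then, once.
The state is a dict: "t": time; "joint_pos": joint angles; "dq": joint speeds; "joint_torque": joint torques, N m; "eef_pos": TCP position; "orientation": TCP orientation; "wrist_force": force on the tool from outside, world axes, zero at the start; "ft_torque": the same for the moment, N m; "opening": finger opening in m; "grasp_force": force on a finger pad.
Only numpy, scipy, OpenCV 4.12 (cv2) and the standard library are available. Lean on these libraries where they do the work, as an engineer would, in place of code of your own. Each camera call takes 0.05 s, during which the arm holds its last target. There are 200 camera calls.

TASK

Draw the slotted server out of the low wooden cubby by the end of its handle, lay it flat on the table and let go, then take it again by the middle of its handle. Slide its blade under the big oat biscuit, using the lip of the board as a stop, lift the biscuit clear on the blade alone and lay it gently flat in the middle of the plate, never touching it with the fingers. Last, lay the server flat on the bare table, and leave the plate and everything else standing where it is.

Things in the scene. Friction and masses are not known exactly. Their poses are not given: they have to be found in the camera images.
- server: slotted steel offset spatula, 130 g. Origin: centre of the blade's underside (z 0 on the table); x towards the tip. Flat slippery blade x -45..45, 64 wide, 2 thick; neck rises x -45..-60; straight wooden handle x -190..-60, 18 wide, 16 high, centre line at z 34. It rests on its blade (centre of mass x -27), handle in the air. Starts in the cubby, last 50 of the handle standing out.
- server_tip (a point): middle of the blade's front edge, at the underside (server x 45, z 0)
- server_grip (a point): middle of the server's handle, on its centre line (server x -125, z 34)
- server_end (a point): end of the server's handle, on its centre line (server x -190, z 34)
- cubby: low brown wooden cubby, fixed. Origin: on the table in the middle of its open front; x points into the cubby (depth 215), z up. Opening 116 wide x 50 high, no floor (the table shows), walls 12, roof top at 62; roof overhangs the front by 2. Draw the server out along -x.
- board: light wooden serving board, fixed, 200 (x) x 150 (y) x 14 thick. Origin: centre of its underside; top face at z 14. Along its far (+x) edge runs a lip 12 thick that rises 14 above the top face; the lip's inner face is at x 88. The other three sides are open.
- biscuit: round, rigid oat biscuit, 96 across, 12 thick, 65 g, lying on the board. Origin: centre of its underside, z up. Its lower edge is bevelled: the flat underside is 80 across and the bevel rises 5 to the full width, so a 2 mm blade starts under it freely.
- plate: round cream stoneware plate 216 across, loose, 0.55 kg, on the table. Origin: centre of its underside; flat inner floor at z 5, about 155 across; shallow rim rising to z 16.
- mug: cream mug, bystander, 78 across, 88 high, handle at its +y; origin: centre of its underside
- pot: terracotta pot with a small leafy plant, bystander, 84 across, 70 high (leaves to about 125); origin: centre of its underside
- candle: small amber glass candle jar with a wooden lid, bystander, 60 across, 70 high; origin: centre of its underside
Mind the look-alikes: they are no part of the job. Of the things like the plate, leave any that is black, purple or red; of the rest the larger one is meant.

How it is judged:
On the way, in this order (a step that is already met when the one before it is completed fails the run):
1. the server lies flat on the table, its tip wholly out of the cubby, let go (x of server_tip in the frame of cubby below 0 m and height (world z) of server below 0.006 m and angle between server's own z axis and vertical below 0.1 rad and contact force between the fingers and server below 0.1 N and linear speed of server below 0.03 m/s), for 0.2 s.
2. the biscuit is carried level on the blade, at least 30 mm clear of the board, the server held by the middle of its handle (more than 35 mm from its end) (z of biscuit in the frame of board above 0.044 m and contact force between server and biscuit above 0.1 N and contact force between the fingers and server above 1 N and x of the grasp point in the frame of server above -0.155 m and angle between biscuit's own z axis and vertical below 0.35 rad), for 0.2 s.
3. the biscuit lies flat in the middle of the plate, off the blade (horizontal distance between biscuit and plate below 0.025 m and z of biscuit in the frame of plate below 0.009 m and angle between biscuit's own z axis and vertical below 0.08 rad and contact force between server and biscuit below 0.02 N), for 0.2 s.
At the end, for the whole second after the job is handed in: The biscuit lies flat and still on the plate's floor (within 5 degrees), its centre within 25 mm of the plate's, off the blade; the server lies flat and still on the table, right way up, let go, touching neither plate nor board (all of step 3 and linear speed of each of biscuit, server below 0.02 m/s and height (world z) of server below 0.006 m and angle between server's own z axis and vertical below 0.1 rad and contact force between server and plate below 0.05 N and contact force between server and board below 0.05 N and contact force between the fingers and server below 0.1 N).
It fails at once if the fingers touch the biscuit (contact force between the fingers and biscuit above 0.5 N).
It fails at once if the biscuit is dropped or flung (faster than 0.8 m/s) (linear speed of biscuit above 0.8 m/s).
It fails at once if the biscuit tips by more than 40 degrees (angle between biscuit's own z axis and vertical above 0.7 rad).
It fails at once if the plate is shifted by more than 40 mm (distance of plate from where it was at the start of the episode above 0.04 m).
It fails at once if the mug, pot or candle is shifted by more than 30 mm (distance of any of mug, pot, candle from where it was at the start of the episode above 0.03 m).
It also fails if it takes over 67 s, if anything falls off the work surface, if the arm or the gripper's body presses on something with over 40 N, if the wrist force passes 120 N, or if a joint passes its speed limit or range.

## Working session

There is one attempt and no reset: what is moved stays moved. The work goes in short steps, Python scripts to look and compute and a tool call to move; the robot and the scene stay as the last step left them, time stands still between calls to the robot, and variables do not carry over. Pictures are saved under pics/ and viewed, at most 10 in all, crops included, and the job is handed in when it is done.

Besides the shell and the picture viewer there is one more tool, called after "Request:" as name(argument=value, ...) on one line, values as JSON. send_rows: Moves the arm, as the interface text tells. Shift numbers are shares of 0.15 m and turn numbers shares of 2 pi rad, none past 1 either way. Its arguments: {"type":"object","properties":{"moves":{"type":"string"},"fingers":{"type":"number"},"squeeze":{"type":"number"}},"required":["moves"]}

```bash
ls; mkdir -p pics
python3 - <<'E'
from plant import *
import cv2,numpy as np
s=state();print(s)
ims=[]
for n in("top","side"):
    p,d=camera(n);i=camera_info(n);np.savez(f"pics/{n}0.npz",p=p,d=d,K=i["intrinsics"],R=i["R"],t=i["t"])
    print(n,i["intrinsics"],-i["R"].T@i["t"],i["R"]);ims.append(p)
cv2.imwrite("pics/a.png",cv2.resize(np.vstack(ims)[:,:,::-1],None,fx=.78,fy=.78))
cv2.imwrite("pics/top.png",cv2.resize(ims[0][:,:,::-1],None,fx=1.5625,fy=1.5625))
E
```

```text
pics
{'t': 0.0, 'joint_pos': array([-1.39121937e+00,  3.26930194e-01, -1.93595153e-01,  1.05199399e+00,
        1.24878994e-05,  1.43664165e+00]), 'dq': array([ 0.00135025, -0.00104469, -0.00036608,  0.00093151, -0.0007938 ,
        0.00102354]), 'joint_torque': array([ 3.81795253e-03, -4.43399477e+01,  2.62440509e+01,  1.53550878e-02,
        1.67887870e-04, -1.07345000e-07]), 'eef_pos': array([ 0.16966865, -0.52256163,  0.23050501]), 'orientation': array([-3.10131775e+00, -4.90520723e-01,  4.18286222e-05]), 'wrist_force': array([ 0.33973486, -0.01841035, -0.535986  ]), 'ft_torque': array([ 0.00151824, -0.00643084, -0.00487209]), 'grasp_force': 0.0, 'opening': 0.08553479591048192}
top [[447.85447141   0.         259.22793058]
 [  0.         447.85447141 194.41545957]
 [  0.           0.           1.        ]] [0.3946967  0.00495594 1.68873545] [[ 0.02936419 -0.99941107  0.01775539]
 [-0.99819192 -0.03025113 -0.05194004]
 [ 0.05244657 -0.01619811 -0.99849235]]
side [[389.08080884   0.         260.8755828 ]
 [  0.         389.08080884 198.87671172]
 [  0.           0.           1.        ]] [0.18619184 1.03507984 1.11096504] [[-0.95718628 -0.28886256  0.01878408]
 [-0.21402267  0.66251561 -0.71782126]
 [ 0.19490694 -0.69110888 -0.69597399]]
```

View pics/top.png

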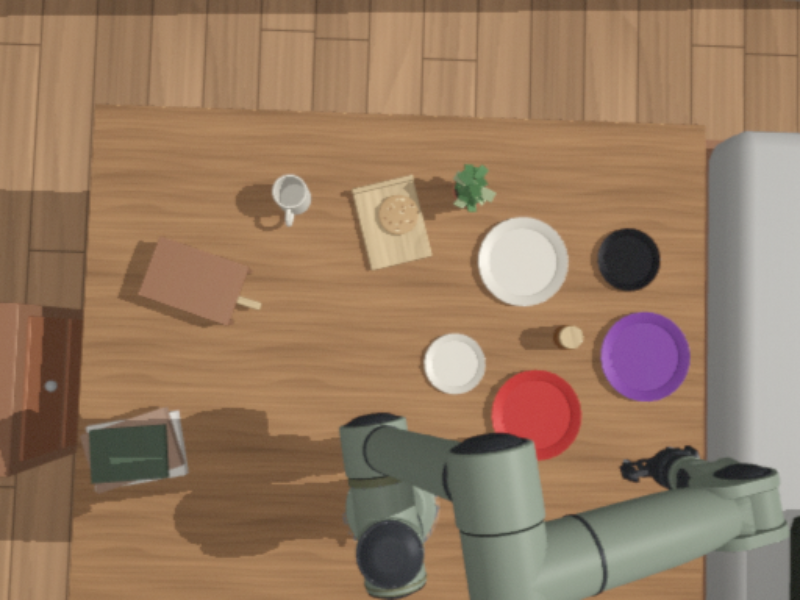

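The top view (800x600) shows:
- Cubby at (193,280), with the handle sticking out at (250,303).
- Board at (392,222), with its lip at the top, and the biscuit at (398,214).
- Plate candidates: white large (522,262), white small (455,363), black (628,260), purple (645,357), red (536,414). Black, purple and red are ruled out, and of the two whites the larger is meant: (522,262).
- Mug (291,195), pot (472,187), candle (570,337).

The handle's only light-wood rivals are the candle lid and the board.

```bash
cat > h.py <<'E'
import numpy as np,cv2
from scipy.spatial.transform import Rotation as Ro
def load(n):
    return dict(np.load(f"pics/{n}.npz"))
def pts(c,mask=None):
    "world points from depth"
    v,u=np.mgrid[:384,:512]; z=c["d"]
    P=np.stack([u,v,np.ones_like(u)],-1)@np.linalg.inv(c["K"]).T*z[...,None]
    return (P-c["t"])@c["R"]
def ray(c,u,v,h):
    "pixel ray onto plane z=h"
    o=-c["R"].T@c["t"];d=c["R"].T@np.linalg.inv(c["K"])@np.array([u,v,1.])
    return o+d*(h-o[2])/d[2]
def proj(c,X):
    q=c["K"]@(c["R"]@np.asarray(X,float)+c["t"]);return q[:2]/q[2]
def tri(obs):
    "least squares point from [(cam,u,v)]"
    A=np.zeros((3,3));b=np.zeros(3)
    for c,u,v in obs:
        o=-c["R"].T@c["t"];d=c["R"].T@np.linalg.inv(c["K"])@np.array([u,v,1.]);d/=np.linalg.norm(d)
        M=np.eye(3)-np.outer(d,d);A+=M;b+=M@o
    return np.linalg.solve(A,b)
E
python3 - <<'E'
from h import *
c=load("top0");P=pts(c)
f=1/1.5625
def roi(x0,y0,x1,y1):return slice(int(y0*f),int(y1*f)+1),slice(int(x0*f),int(x1*f)+1)
for n,r in dict(cubby=(120,220,262,340),board=(345,170,440,275),plate=(470,210,575,312),biscuit=(380,195,418,236)).items():
    Q=P[roi(*r)];z=Q[...,2]
    print(n,np.percentile(z,[1,25,50,75,95,99]).round(4))
# table check
print("table",P[roi(300,280,400,340)][...,2].mean())
# hsv samples
h=cv2.cvtColor(c["p"],cv2.COLOR_RGB2HSV)
for u,v in[(250,303),(243,300),(193,280),(398,214),(392,250),(350,320),(522,262)]: print(h[int(v*f),int(u*f)],P[int(v*f),int(u*f)].round(3))
s=load("side0");cv2.imwrite("pics/side.png",cv2.resize(s["p"][:,:,::-1],None,fx=1.5625,fy=1.5625))
E
```

```text
cubby [-0.0077 -0.0002  0.004   0.0606  0.0671  0.0707]
board [-0.0071  0.0011  0.0082  0.0171  0.0289  0.0344]
plate [-0.0071  0.0007  0.0045  0.0092  0.0173  0.0241]
biscuit [0.0069 0.0187 0.0249 0.0281 0.033  0.036 ]
table 0.008263524908409071
[ 19  74 203] [0.475 0.343 0.04 ]
[ 19  75 204] [0.479 0.362 0.036]
[ 11 107 160] [0.522 0.476 0.056]
[ 18  95 196] [0.701 0.004 0.024]
[ 19  73 211] [0.611 0.016 0.013]
[ 15 117 170] [0.443 0.109 0.004]
[ 19  20 221] [ 0.595 -0.302  0.008]
```

View pics/side.png

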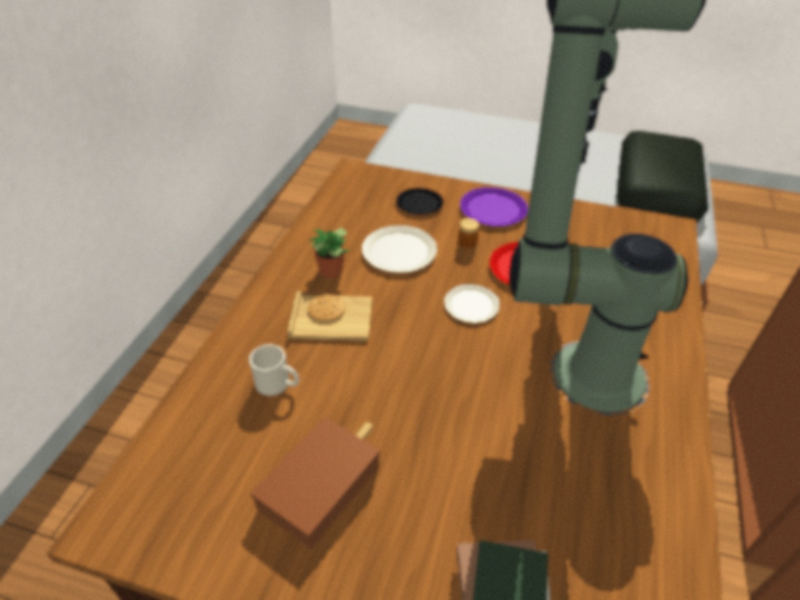

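The side view (800x600) agrees: handle end at (366,430), cubby (320,480), board (332,317) with its lip on the left, biscuit (326,308), plate (400,249). Next I measure contours in both views.

Run:
```python
from h import *
f=1/1.5625
def comp(m,box):
    k=np.zeros_like(m);x0,y0,x1,y1=[int(b*f) for b in box];k[y0:y1,x0:x1]=m[y0:y1,x0:x1]
    n,l,s,ce=cv2.connectedComponentsWithStats(k);i=1+s[1:,4].argmax();mm=(l==i).astype(np.uint8)
    return max(cv2.findContours(mm,0,cv2.CHAIN_APPROX_NONE)[0],key=cv2.contourArea)[:,0]
def onp(c,ct,h): return np.array([ray(c,u,v,h)[:2] for u,v in ct])
def rect(c,ct,h):
    q=onp(c,cv2.convexHull(ct.astype(np.int32))[:,0],h);r=cv2.minAreaRect((q*1000).astype(np.float32));return np.round(r[0],1),np.round(r[1],1),round(r[2],1)
boxes={"top":dict(handle=(237,292,270,314),cubby=(120,220,262,340),board=(345,170,440,275),plate=(470,205,575,312)),
"side":dict(handle=(350,415,385,445),cubby=(230,400,400,545),board=(280,280,380,345),plate=(355,220,442,280))}
for n in("top","side"):
    c=load(n+"0");hs=cv2.cvtColor(cv2.GaussianBlur(c["p"],(3,3),0),cv2.COLOR_RGB2HSV).astype(int);H,S,V=hs[...,0],hs[...,1],hs[...,2]
    b=boxes[n]
    for nm in("handle","cubby","board","plate"):
        x0,y0,x1,y1=[int(q*f) for q in b[nm]]
        print(n,nm,"HSV pct",[np.percentile(k[y0:y1,x0:x1],[5,50,95]).tolist() for k in(H,S,V)])
    M=dict(handle=((S<(100 if n=="top" else 150))&(V>180),.042),cubby=((H<13)&(S>60),.062),plate=((S<60)&(V>120),.016))
    for nm,(m,h) in M.items():
        ct=comp(m.astype(np.uint8),b[nm]);print(n,nm,len(ct),rect(c,ct,h))
        if nm=="plate":
            q=onp(c,ct,h);e=cv2.fitEllipse((q*1000).astype(np.float32));print(" ell",np.round(e[0],1),np.round(e[1],1))
rs=[]
for n,b in(("top",(120,160,570,345)),):
    c=load("top0");x0,y0,x1,y1=[int(q*f) for q in (340,160,450,285)]
    A=cv2.resize(c["p"][y0:y1,x0:x1,::-1],(0,0),fx=5,fy=5,interpolation=cv2.INTER_CUBIC)[:400]
    x2,y2,_,_=[int(q*f) for q in (225,265,300,340)]
    B=cv2.resize(c["p"][y2:y2+48,x2:x2+52,::-1],(0,0),fx=8,fy=8,interpolation=cv2.INTER_CUBIC)
    h=max(A.shape[0],B.shape[0]);pad=lambda I:cv2.copyMakeBorder(I,0,h-I.shape[0],0,0,0)
    I=np.hstack([pad(A),pad(B)]);print(A.shape,B.shape,(x0,y0),(x2,y2),I.shape);cv2.imwrite("pics/crop.png",I)
```

```text
top handle HSV pct [[14.0, 15.0, 19.0], [75.0, 115.0, 120.34999999999997], [134.65, 172.0, 204.0]]
top cubby HSV pct [[11.0, 14.0, 15.0], [105.0, 117.0, 122.0], [121.0, 162.0, 171.0]]
top board HSV pct [[14.0, 17.0, 19.0], [73.0, 97.0, 122.0], [120.0, 174.0, 213.0]]
top plate HSV pct [[14.0, 19.0, 22.0], [18.0, 24.0, 119.0], [145.0, 194.0, 227.0]]
top handle 32 (array([474.5, 345.6]), array([54.5, 17.4]), 73.3)
top cubby 187 (array([519.1, 470.2]), array([225.5, 145.1]), 72.8)
top plate 159 (array([ 595.7, -301.5]), array([212.7, 212.3]), 46.5)
 ell [ 595.  -301.4] [212.4 214. ]
side handle HSV pct [[12.0, 14.0, 19.0], [128.0, 174.0, 177.0], [163.0, 171.0, 215.0]]
side cubby HSV pct [[11.0, 14.0, 15.0], [154.0, 173.0, 177.0], [95.0, 164.0, 176.0]]
side board HSV pct [[14.0, 17.0, 21.0], [118.0, 149.0, 176.0], [106.0, 181.0, 233.0]]
side plate HSV pct [[14.0, 18.0, 26.0], [14.0, 64.0, 176.0], [123.0, 202.0, 246.0]]
side handle 24 (array([471., 346.]), array([42.9, 17.6]), 76.9)
side cubby 199 (array([511.8, 487. ]), array([232.9, 165.8]), 72.6)
side plate 108 (array([ 594.1, -296. ]), array([208.7, 203.6]), 18.1)
 ell [ 593.7 -294.5] [202.5 207. ]
(400, 355, 3) (384, 416, 3) (217, 102) (144, 169) (400, 771, 3)
```

View pics/crop.png

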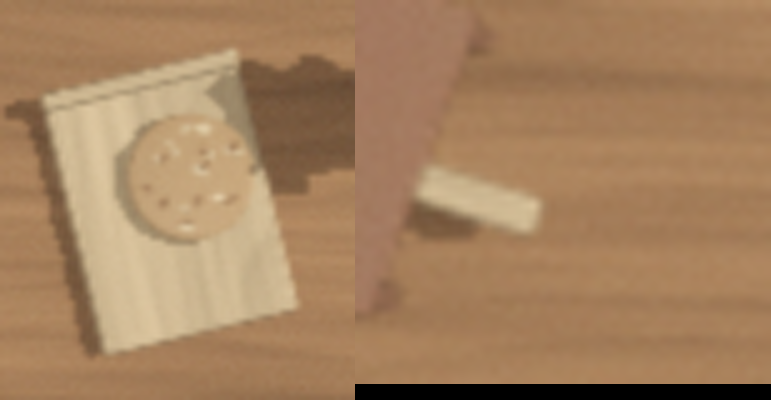

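The crop confirms my choice: the handle end stands out of the cubby at crop (540,215), the lip is at the board's top edge, and the biscuit is at (190,178), right of the board's middle. The handle is at about (0.474,0.346), with its direction at 73°. Next is a planner helper and the approach.

```bash
cat >> h.py <<'E'
def down(yaw,pitch=0):
    "tool pointing down, tool -x along server yaw (rad); pitch>0: server nose down"
    a=np.array([np.cos(yaw),np.sin(yaw),0]); Z=np.array([0,0,-1.]);X=-a;Y=np.cross(Z,X)
    return Ro.from_rotvec(np.cross([0,0,1.],a)*pitch)*Ro.from_matrix(np.stack([X,Y,Z],1))
def plan(wps,s=None,maxang=40):
    "wps: [(xyz,Rot)] one call each; prints shift/turn numbers"
    from plant import state
    s=s or state();p=np.array(s["eef_pos"]);R=Ro.from_rotvec(s["orientation"])
    for q,Q in wps:
        q=np.asarray(q,float);d=R.inv().apply(q-p)/.15;w=(R.inv()*Q).as_rotvec()/(2*np.pi)
        flag="" if np.abs(d).max()<=1 else " BIG"
        print(" ".join(f"{k:.3f}" for k in d)," ".join(f"{k:.4f}" for k in w),f"  |{np.linalg.norm(d)*150:.0f}mm {np.linalg.norm(w)*360:.0f}deg"+flag)
        d=np.round(d,3)*.15;w=np.round(w,4)*2*np.pi;p=p+R.apply(d);R=R*Ro.from_rotvec(w)
E
python3 - <<'E'
from h import *
from plant import state
s=state();R0=Ro.from_rotvec(s["orientation"]);p0=s["eef_pos"]
Rt=down(np.radians(73)); 
w=(R0.inv()*Rt).as_rotvec();print(w)
ang=np.linalg.norm(w);ax=w/ang
if w[2]>0: pass
# want world yaw +235 => about tool z -235
tot=-( (w[2]+0) % -(2*np.pi)) if 0 else None
z=w[2]; z=z-2*np.pi if z>0 else z
print("turn about tool z",np.degrees(z))
N=7;tgt=[.473,.339,.22]
th0=np.arctan2(p0[1],p0[0]);r0=np.hypot(*p0[:2]);th1=np.arctan2(tgt[1],tgt[0]);r1=np.hypot(*tgt[:2])
W=[]
for i in range(1,N+1):
    f=i/N;r=(1-f)*r0+f*r1-.08*np.sin(np.pi*f);th=(1-f)*th0+f*th1;zz=(1-f)*p0[2]+f*tgt[2]+.03*np.sin(np.pi*f)
    W.append(([r*np.cos(th),r*np.sin(th),zz],R0*Ro.from_rotvec([0,0,z*f])))
W[-1]=(tgt,Rt)
plan(W)
E
```

```text
[-1.05599062e-03  1.51922459e-03  2.18132732e+00]
turn about tool z -235.0191508712807
0.918 -0.325 -0.076 -0.0000 -0.0000 -0.0933   |147mm 34deg
0.919 0.015 -0.059 -0.0000 -0.0000 -0.0932   |138mm 34deg
0.802 0.357 -0.027 -0.0000 0.0000 -0.0933   |132mm 34deg
0.572 0.657 0.011 0.0000 0.0000 -0.0932   |131mm 34deg
0.256 0.865 0.050 -0.0000 0.0000 -0.0933   |135mm 34deg
-0.103 0.957 0.081 -0.0000 0.0000 -0.0933   |145mm 34deg
-0.455 0.931 0.099 0.0002 0.0002 -0.0932   |156mm 34deg
```

Request:
send_rows(moves="0.918 -0.325 -0.076 0 0 -0.0933;0.918 -0.325 -0.076 0 0 -0.0933;0.918 -0.325 -0.076 0 0 -0.0933;0.918 -0.325 -0.076 0 0 -0.0933;0.918 -0.325 -0.076 0 0 -0.0933", fingers=-1)

```text
t: 0.6
eef_pos: [0.2867, -0.4332, 0.2425]
orientation: [-2.827, -1.37, 0.0]
wrist_force: [-0.2, -0.3, 1.4]
opening: 0.085
grasp_force: 0.0
```

Request:
send_rows(moves="0.919 0.015 -0.059 0 0 -0.0932;0.919 0.015 -0.059 0 0 -0.0932;0.919 0.015 -0.059 0 0 -0.0932;0.919 0.015 -0.059 0 0 -0.0932;0.919 0.015 -0.059 0 0 -0.0932")

```text
t: 1.1
eef_pos: [0.3732, -0.3275, 0.2513]
orientation: [-2.316, -2.122, 0.001]
wrist_force: [0.1, -0.6, -1.2]
opening: 0.0854
grasp_force: 0.0
```

Request:
send_rows(moves="0.802 0.357 -0.027 0 0 -0.0933;0.802 0.357 -0.027 0 0 -0.0933;0.802 0.357 -0.027 0 0 -0.0933;0.802 0.357 -0.027 0 0 -0.0933;0.802 0.357 -0.027 0 0 -0.0933")

```text
t: 1.6
eef_pos: [0.4366, -0.2128, 0.2553]
orientation: [-1.608, -2.698, 0.001]
wrist_force: [-1.1, -0.1, 0.6]
opening: 0.0854
grasp_force: 0.0
```

Request:
send_rows(moves="0.572 0.657 0.011 0 0 -0.0932;0.572 0.657 0.011 0 0 -0.0932;0.572 0.657 0.011 0 0 -0.0932;0.572 0.657 0.011 0 0 -0.0932;0.572 0.657 0.011 0 0 -0.0932")

```text
t: 2.1
eef_pos: [0.4819, -0.0905, 0.2537]
orientation: [-0.763, -3.047, 0.001]
wrist_force: [-0.6, -0.6, -0.2]
opening: 0.0854
grasp_force: 0.0
```

Request:
send_rows(moves="0.256 0.865 0.05 0 0 -0.0933;0.256 0.865 0.05 0 0 -0.0933;0.256 0.865 0.05 0 0 -0.0933;0.256 0.865 0.05 0 0 -0.0933;0.256 0.865 0.05 0 0 -0.0933")

```text
t: 2.6
eef_pos: [0.5085, 0.0421, 0.2461]
orientation: [0.149, -3.138, 0.001]
wrist_force: [0.1, 0.6, -0.2]
opening: 0.0855
grasp_force: 0.0
```

Request:
send_rows(moves="-0.103 0.957 0.081 0 0 -0.0933;-0.103 0.957 0.081 0 0 -0.0933;-0.103 0.957 0.081 0 0 -0.0933;-0.103 0.957 0.081 0 0 -0.0933;-0.103 0.957 0.081 0 0 -0.0933")

```text
t: 3.1
eef_pos: [0.5094, 0.1866, 0.234]
orientation: [1.049, -2.961, 0.001]
wrist_force: [0.2, 0.1, -1.4]
opening: 0.0852
grasp_force: 0.0
```

Request:
send_rows(moves="-0.455 0.931 0.099 0 0 -0.0933;-0.455 0.931 0.099 0 0 -0.0933;-0.455 0.931 0.099 0 0 -0.0933;-0.455 0.931 0.099 0 0 -0.0933;-0.455 0.931 0.099 0 0 -0.0933")

```text
t: 3.6
eef_pos: [0.4735, 0.3379, 0.2191]
orientation: [1.859, -2.531, 0.0]
wrist_force: [-0.3, -1.2, -0.5]
opening: 0.0857
grasp_force: 0.0
```

Run:
```python
from h import *
from plant import *
i=camera_info("wrist");p,d=camera("wrist");np.savez("pics/w1.npz",p=p,d=d,K=i["intrinsics"],R=i["R"],t=i["t"])
c=load("w1");print("cam",-c["R"].T@c["t"],"axis",c["R"][2]);
print("expect end px",proj(c,[.467,.320,.042]),"biscuit",proj(c,[.70,.004,.026]))
cv2.imwrite("pics/w1.png",p[:,:,::-1])
for u,v in[(0,0),(511,0),(0,383),(511,383)]: print(ray(c,u,v,0).round(3))
```

```text
cam [0.44972591 0.26539807 0.36059671] axis [ 0.08933835  0.28737568 -0.95364243]
expect end px [255.34404364 155.60601647] biscuit [ -99.2977387  -105.79717647]
[0.676 0.09  0.   ]
[0.163 0.25  0.   ]
[ 0.963  0.553 -0.   ]
[0.191 0.794 0.   ]
```

View pics/w1.png

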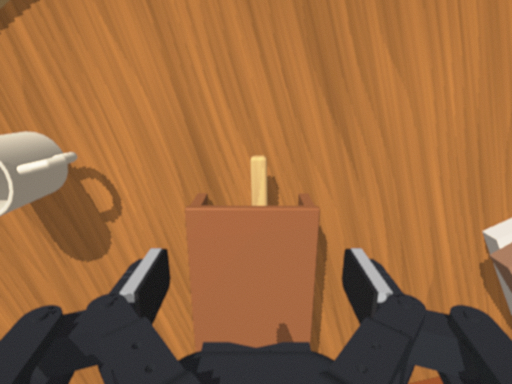

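The wrist view shows the handle running from its end at (258,156) to the roof edge at (259,206), the cubby front corners at (187,206) and (318,206), and the mug at the left, clear of the path. I triangulate the end against the top and side views.

Run:
```python
from h import *
def hm(n,box,smax,vmin):
    c=load(n);hs=cv2.cvtColor(c["p"],cv2.COLOR_RGB2HSV).astype(int)
    x0,y0,x1,y1=box;m=np.zeros((384,512),np.uint8);m[y0:y1,x0:x1]=((hs[...,1]<smax)&(hs[...,2]>vmin))[y0:y1,x0:x1]
    return c,m
c,m=hm("w1",(235,140,285,206),140,170)
ys,xs=np.nonzero(m);print("wrist",xs.min(),xs.max(),ys.min(),ys.max())
r=cv2.minAreaRect(np.stack([xs,ys],1).astype(np.float32));print(r)
endw=np.array([xs[ys<=ys.min()+2].mean(),ys.min()-.5])
q=np.array([ray(c,xs[ys==y].mean(),y,.042) for y in range(ys.min()+6,ys.max()-2)])
d=np.polyfit(q[:,1],q[:,0],1);print("handle yaw",np.degrees(np.arctan2(1,d[0])),"end@z.042",ray(c,*endw,.042))
wid=[np.linalg.norm(ray(c,xs[ys==y].max()+.5,y,.042)-ray(c,xs[ys==y].min()-.5,y,.042)) for y in range(ys.min()+6,ys.max()-2)];print("width",np.mean(wid))
obs=[(c,*endw)]
for n,box,s,v,sg in(("top0",(150,186,172,201),95,180,1),("side0",(224,265,246,285),150,180,1)):
    c2,m2=hm(n,box,s,v);ys,xs=np.nonzero(m2);r=cv2.boxPoints(cv2.minAreaRect(np.stack([xs,ys],1).astype(np.float32)))
    w=np.array([ray(c2,*k,.042) for k in r]);o=np.argsort(w[:,1])[:2];e=r[o].mean(0);print(n,e,ray(c2,*e,.042));obs.append((c2,*e))
for o in([0,1],[0,2],[0,1,2]): print("tri",tri([obs[k] for k in o]).round(4))
w1=obs[0][0]
a,b=ray(w1,187,206,.062),ray(w1,318.5,206,.062);print("front roof corners",a,b,np.linalg.norm(a-b),"cubby yaw",np.degrees(np.arctan2((b-a)[1],(b-a)[0]))-90+180)
```

```text
wrist 250 266 156 205
((258.0, 180.5), (49.0, 16.0), 90.0)
handle yaw 73.76299533546087 end@z.042 [0.46423752 0.32074132 0.042     ]
width 0.017232663430233077
top0 [166.10002 195.70001] [0.4661259  0.31962915 0.042     ]
side0 [236.14638 270.31708] [0.46530189 0.32442679 0.042     ]
tri [ 0.4686  0.3343 -0.0355]
tri [0.4654 0.3217 0.0381]
tri [0.4658 0.3211 0.0373]
front roof corners [0.55135543 0.34646686 0.062     ] [0.41791061 0.38810213 0.062     ] 0.1397891832801124 cubby yaw 252.67188525854104
```

Run:
```python
from h import *
R=down(np.radians(73.2))
plan([([.471,.3395,.1],R),([.471,.3395,.015],R)])
```

```text
-0.010 0.023 0.795 -0.0000 -0.0001 -0.0021   |119mm 1deg
-0.000 0.000 0.567 -0.0000 -0.0000 0.0000   |85mm 0deg
```

Request:
send_rows(moves="-0.01 0.023 0.795 0 0 -0.0021;-0.01 0.023 0.795 0 0 -0.0021;-0.01 0.023 0.795 0 0 -0.0021;-0.01 0.023 0.795 0 0 -0.0021")

```text
t: 4.05
eef_pos: [0.4689, 0.3372, 0.0971]
orientation: [1.87, -2.516, -0.001]
wrist_force: [-0.1, -0.7, -0.2]
opening: 0.0855
grasp_force: 0.0
```

Request:
send_rows(moves="0 0 0.25 0 0 0;0 0 0.45 0 0 0;0 0 0.567 0 0 0;0 0 0.567 0 0 0")

```text
t: 4.45
eef_pos: [0.4706, 0.3391, 0.0146]
orientation: [1.877, -2.517, -0.0]
wrist_force: [-0.8, -1.0, -0.3]
opening: 0.0855
grasp_force: 0.0
```

Request:
send_rows(moves="0 0 0 0 0 0;0 0 0 0 0 0;0 0 0 0 0 0;0 0 0 0 0 0;0 0 0 0 0 0", fingers=1, squeeze=40)

```text
t: 4.95
eef_pos: [0.4706, 0.3412, 0.0158]
orientation: [-1.885, 2.512, -0.0]
wrist_force: [-0.2, 0.3, 1.1]
opening: 0.017
grasp_force: 45.3
```

Request:
send_rows(moves="0 0 0 0 0 0;0 0 0 0 0 0;0 0 0 0 0 0;0 0 0 0 0 0;0 0 0 0 0 0")

```text
t: 5.45
eef_pos: [0.4705, 0.3411, 0.0153]
orientation: [-1.885, 2.512, 0.0]
wrist_force: [-0.3, -0.7, 2.6]
opening: 0.0175
grasp_force: 45.5
```

Request:
send_rows(moves="0.15 0 0 0 0 0;0.35 0 0 0 0 0;0.55 0 0 0 0 0;0.78 0 0 0 0 0;1 0 0 0 0 0")

```text
t: 5.95
eef_pos: [0.428, 0.1963, 0.0152]
orientation: [-1.886, 2.511, 0.001]
wrist_force: [0.4, 0.9, 1.7]
opening: 0.0176
grasp_force: 45.4
```

Request:
send_rows(moves="0.2 0 0 0 0 0;0.35 0 0 0 0 0;0.45 0 0 0 0 0;0.48 0 0 0 0 0;0.48 0 0 0 0 0")

```text
t: 6.45
eef_pos: [0.4081, 0.1274, 0.0152]
orientation: [1.884, -2.513, 0.0]
wrist_force: [-0.5, -0.3, 2.6]
opening: 0.0175
grasp_force: 45.6
```

Request:
send_rows(moves="0 0 0 0 0 0;0 0 0 0 0 0")

```text
t: 6.65
eef_pos: [0.4086, 0.1282, 0.0151]
orientation: [-1.887, 2.512, -0.001]
wrist_force: [0.1, -1.8, 2.4]
opening: 0.017
grasp_force: 45.6
```

Request:
send_rows(moves="0 0 0 0 0 0;0 0 0 0 0 0;0 0 0 0 0 0;0 0 0 0 0 0;0 0 0 0 0 0", fingers=-1)

```text
t: 7.15
eef_pos: [0.4082, 0.1278, 0.0151]
orientation: [1.886, -2.512, -0.0]
wrist_force: [-0.3, -0.6, 0.5]
opening: 0.0852
grasp_force: 0.0
```

Request:
send_rows(moves="0 0 -0.3 0 0 0;0 0 -0.6 0 0 0;0 0 -0.95 0 0 0;0 0 -0.95 0 0 0;0 0 -0.95 0 0 0")

```text
t: 7.65
eef_pos: [0.4095, 0.1279, 0.159]
orientation: [-1.884, 2.51, -0.003]
wrist_force: [0.1, 0.5, -0.5]
opening: 0.0854
grasp_force: 0.0
```

Run:
```python
from h import *
from plant import *
s=state();i=camera_info("wrist");p,d=camera("wrist");np.savez("pics/w2.npz",p=p,d=d,K=i["intrinsics"],R=i["R"],t=i["t"])
print(s["eef_pos"],s["opening"]);cv2.imwrite("pics/w2.png",p[:,:,::-1])
c=load("w2");a=np.array([.2924,.9563,0])
for x in(-190,-125,-60,45): print(x,proj(c,np.array([.4086,.1282,.0])+a*(x+170)/1000+[0,0,.034 if x<0 else 0]))
```

```text
[0.40946734 0.12793741 0.15903108] 0.08537067309981029
-190 [256.17946837 164.5440337 ]
-125 [255.14068212 230.10936751]
-60 [254.23374982 287.35244293]
45 [253.30661884 342.82124715]
```

View pics/w2.png

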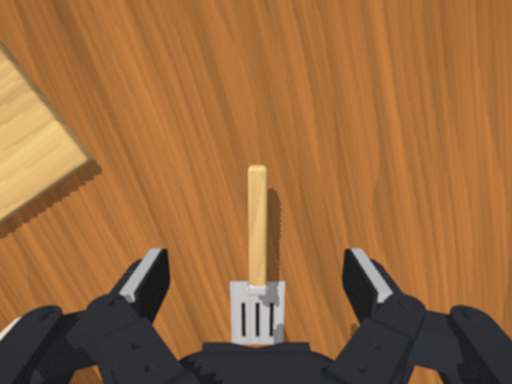

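The wrist view shows the server lying free on the table: handle end at (257,165), neck at (258,287), blade front edge at about (258,344). That matches my prediction to within 4 px. I refine its axis for the regrasp.

Run:
```python
from h import *
c=load("w2");hs=cv2.cvtColor(c["p"],cv2.COLOR_RGB2HSV).astype(int)
m=(hs[...,1]<150)&(hs[...,2]>175);m[:150]=0;m[280:]=0;m[:,:235]=0;m[:,285:]=0
ys,xs=np.nonzero(m);print(ys.min(),ys.max())
q=np.array([ray(c,xs[ys==y].mean(),y,.042) for y in range(ys.min()+4,280)])
k=np.polyfit(q[:,1],q[:,0],1);yaw=np.arctan2(1,k[0]);a=np.array([np.cos(yaw),np.sin(yaw)])
e=ray(c,xs[ys<=ys.min()+2].mean(),ys.min()-.5,.042)[:2]
b=(hs[...,1]<60)&(hs[...,2]>120);b[:275]=0;b[345:]=0;b[:,:222]=0;b[:,295:]=0
yb,xb=np.nonzero(b);print("blade px",xb.min(),xb.max(),yb.min(),yb.max())
for y in(300,320): print("blade edges",ray(c,xb[yb==y].min()-.5,y,.002)[:2],ray(c,xb[yb==y].max()+.5,y,.002)[:2])
tip=ray(c,xb[yb==yb.max()].mean(),yb.max()+.5,.002);print("tip",tip,"tip-end",np.linalg.norm(tip[:2]-e))
print("yaw",np.degrees(yaw),"end",e); g=e+a*.065;print("grip",g,"from tip",tip[:2]-.17*a)
R=down(yaw);plan([([*g,.06],R),([*g,.0152],R)])
```

```text
164 279
blade px 230 284 281 344
blade edges [0.47913632 0.26385722] [0.4188695  0.28113846]
blade edges [0.48781624 0.29121322] [0.42605993 0.30890081]
tip [0.46774258 0.3355712  0.002     ] tip-end 0.238273473799254
yaw 73.70999219751192 end [0.40137127 0.10672824]
grip [0.41960372 0.16911877] from tip [0.4200577  0.17239598]
-0.286 0.004 0.651 -0.0001 0.0000 0.0002   |107mm 0deg
0.000 0.000 0.298 0.0000 0.0000 -0.0000   |45mm 0deg
```

Request:
send_rows(moves="-0.294 0.004 0.3 0 0 0;-0.294 0.004 0.651 0 0 0;-0.294 0.004 0.651 0 0 0;-0.294 0.004 0.651 0 0 0")

```text
t: 8.1
eef_pos: [0.4159, 0.1697, 0.0561]
orientation: [1.882, -2.505, -0.006]
wrist_force: [-0.2, -0.2, 0.0]
opening: 0.0855
grasp_force: 0.0
```

Request:
send_rows(moves="0 0 0.15 0 0 0;0 0 0.298 0 0 0;0 0 0.298 0 0 0;0 0 0.298 0 0 0")

```text
t: 8.5
eef_pos: [0.4196, 0.17, 0.0155]
orientation: [1.885, -2.512, -0.001]
wrist_force: [0.7, 0.2, 0.0]
opening: 0.0853
grasp_force: 0.0
```

Request:
send_rows(moves="0 0 0 0 0 0;0 0 0 0 0 0;0 0 0 0 0 0;0 0 0 0 0 0;0 0 0 0 0 0", fingers=1, squeeze=100)

```text
t: 9.0
eef_pos: [0.4203, 0.1703, 0.0156]
orientation: [-1.885, 2.512, -0.0]
wrist_force: [-1.0, 0.4, 1.5]
opening: 0.0159
grasp_force: 97.5
```

Request:
send_rows(moves="0 0 0 0 0 0;0 0 0 0 0 0;0 0 0 0 0 0")

```text
t: 9.3
eef_pos: [0.4202, 0.1703, 0.0154]
orientation: [-1.885, 2.512, -0.0]
wrist_force: [-0.3, -1.5, 3.2]
opening: 0.0164
grasp_force: 97.7
```

Request:
send_rows(moves="0 0 -0.2 0 0 0;0 0 -0.5 0 0 0;0 0 -0.85 0 0 0;0 0 -0.85 0 0 0;0 0 -0.85 0 0 0")

```text
t: 9.8
eef_pos: [0.4208, 0.1705, 0.1436]
orientation: [-1.885, 2.511, -0.002]
wrist_force: [-0.2, -0.3, -1.6]
opening: 0.0161
grasp_force: 98.0
```

Run:
```python
from h import *
# board/biscuit from top view first estimate
c=load("top0")
o=np.array([217,102]);
far=[ray(c,*(o+np.array(k)/5),.028) for k in((43,97),(237,50))];near=[ray(c,*(o+np.array(k)/5),.014) for k in((105,355),(297,307))]
print(np.round(far,4),np.round(near,4));print("bis",ray(c,*(o+np.array([190,178])/5),.026))
mid=(np.array(far).mean(0)+np.array(near).mean(0))/2
d=np.array(far).mean(0)-np.array(near).mean(0);print("mid",mid,"yaw",np.degrees(np.arctan2(d[1],d[0])),np.linalg.norm(d[:2]))
from plant import state
s=state();print(s["t"],s["eef_pos"],s["grasp_force"])
```

```text
[[ 0.7515  0.1118  0.028 ]
 [ 0.7919 -0.0323  0.028 ]] [[ 0.5607  0.0598  0.014 ]
 [ 0.6014 -0.0834  0.014 ]]
bis [6.94372343e-01 5.26311196e-05 2.60000000e-02]
mid [0.67635653 0.01397879 0.021     ] yaw 15.129022596336949 0.19751498720591293
9.8 [0.42080464 0.17048486 0.14361293] 98.02274107933044
```

Run:
```python
from h import *
y=lambda d:down(np.radians(d))
plan([([.436,.09,.15],y(45)),([.459,-.0,.15],y(25)),([.457,-.064,.15],y(15.3))])
```

```text
0.487 -0.247 -0.043 -0.0003 0.0003 0.0800   |82mm 29deg
0.316 -0.533 0.001 -0.0000 -0.0000 0.0555   |93mm 20deg
0.192 -0.381 -0.000 -0.0000 0.0000 0.0270   |64mm 10deg
```

Request:
send_rows(moves="0.12 -0.06 -0.043 0 0 0.02;0.24 -0.12 -0.043 0 0 0.04;0.37 -0.18 -0.043 0 0 0.06;0.487 -0.247 -0.043 0 0 0.08;0.487 -0.247 -0.043 0 0 0.08")

```text
t: 10.3
eef_pos: [0.434, 0.0881, 0.1471]
orientation: [1.195, -2.901, -0.001]
wrist_force: [-1.0, -0.0, -2.0]
opening: 0.016
grasp_force: 98.1
```

Request:
send_rows(moves="0.1 -0.17 0 0 0 0.02;0.2 -0.35 0 0 0 0.04;0.316 -0.533 0 0 0 0.0555;0.316 -0.533 0 0 0 0.0555")

```text
t: 10.7
eef_pos: [0.4582, -0.0024, 0.1477]
orientation: [0.675, -3.066, 0.0]
wrist_force: [-0.4, -0.1, -1.5]
opening: 0.0162
grasp_force: 98.2
```

Request:
send_rows(moves="0.1 -0.2 0 0 0 0.015;0.192 -0.381 0 0 0 0.027;0.192 -0.381 0 0 0 0.027;0.192 -0.381 0 0 0 0.027")

```text
t: 11.1
eef_pos: [0.4551, -0.0633, 0.148]
orientation: [0.42, -3.111, -0.003]
wrist_force: [0.4, 0.6, -1.7]
opening: 0.0162
grasp_force: 98.4
```

Run:
```python
from h import *
from plant import *
s=state();i=camera_info("wrist");p,d=camera("wrist");np.savez("pics/w3.npz",p=p,d=d,K=i["intrinsics"],R=i["R"],t=i["t"])
print(s["eef_pos"],s["orientation"],s["opening"]);cv2.imwrite("pics/w3.png",p[:,:,::-1])
```

```text
[ 0.45511934 -0.06330158  0.14799849] [ 0.41976281 -3.11115618 -0.00329213] 0.016176194645946156
```

View pics/w3.png

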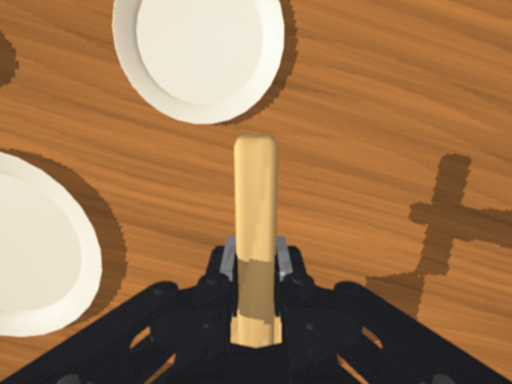

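The wrist view shows the handle end at (256,140), gripped centrally between the pads. The gripper hides the blade and board here, so I use the fixed views for those.

Run:
```python
from h import *
from plant import *
for n in("top","side"):
    i=camera_info(n);p,d=camera(n);np.savez(f"pics/{n}1.npz",p=p,d=d,K=i["intrinsics"],R=i["R"],t=i["t"])
t=load("top1")["p"][95:245,170:370,::-1];s=load("side1")["p"][165:245,160:290,::-1]
A=cv2.resize(t,None,fx=4,fy=4,interpolation=cv2.INTER_CUBIC)[:330];B=cv2.resize(s,(800,None) if 0 else (440,270),interpolation=cv2.INTER_CUBIC)
B=cv2.copyMakeBorder(B,0,0,0,360,0);cv2.imwrite("pics/c2.png",np.vstack([A,B]))
```

```text
(no output)
```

View pics/c2.png

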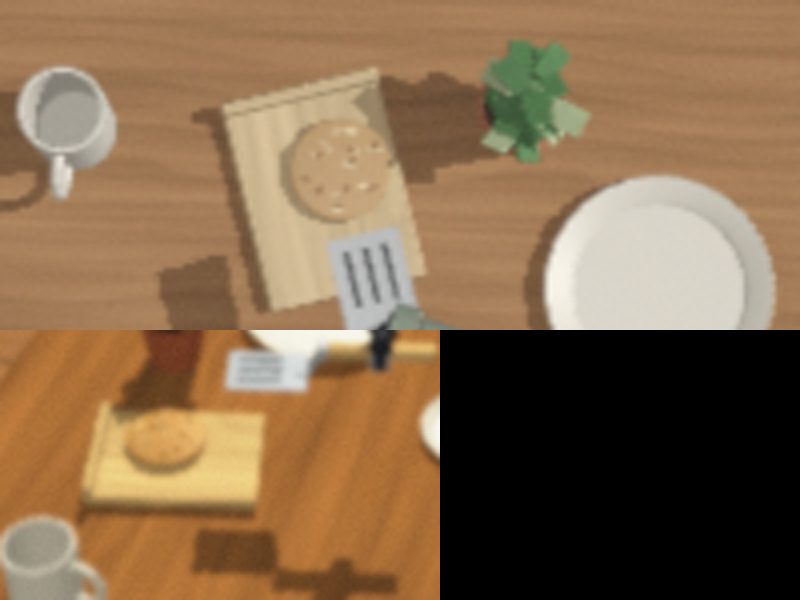

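The crop's top half shows the biscuit at (338,170), the lip's line from (227,110) to (378,73), and the blade with its front edge from (330,240) to (400,229). The bottom half, from the side, shows the blade level and the biscuit flat at (165,440). Next: biscuit, board and blade positions in numbers.

```bash
cat > m.py <<'E'
from h import *
def bis(n,box,smin,h=.026):
    c=load(n);hs=cv2.cvtColor(c["p"],cv2.COLOR_RGB2HSV).astype(int);return c,hs
if __name__=="__main__":
    for n,(x0,y0,x1,y1),hr in(("top0",(236,120,270,157),None),("side0",(192,184,228,210),None)):
        c=load(n);hs=cv2.cvtColor(cv2.GaussianBlur(c["p"],(3,3),0),cv2.COLOR_RGB2HSV).astype(int)
        bs=hs[y1+2:y1+8 if n=="top0" else y1+5,x0+8:x1-5].reshape(-1,3);print(n,"board hsv",np.median(bs,0),"biscuit",np.median(hs[(y0+y1)//2-4:(y0+y1)//2+4,(x0+x1)//2-4:(x0+x1)//2+4].reshape(-1,3),0))
        bsat=np.median(bs[:,1]);isat=np.median(hs[(y0+y1)//2-4:(y0+y1)//2+4,(x0+x1)//2-4:(x0+x1)//2+4,1])
        b=np.median(bs,0)[0];hh=np.median(hs[(y0+y1)//2-4:(y0+y1)//2+4,(x0+x1)//2-4:(x0+x1)//2+4,0])
        m=np.zeros((384,512),np.uint8);m[y0:y1,x0:x1]=((hs[...,1]>(bsat+isat)/2)&(hs[...,2]>165))[y0:y1,x0:x1]
        m=cv2.morphologyEx(m,cv2.MORPH_OPEN,np.ones((3,3),np.uint8));m=cv2.morphologyEx(m,cv2.MORPH_CLOSE,np.ones((5,5),np.uint8))
        ct=max(cv2.findContours(m,0,cv2.CHAIN_APPROX_NONE)[0],key=cv2.contourArea)[:,0]
        hull=cv2.convexHull(ct)[:,0]
        q=np.array([ray(c,u,v,.026)[:2] for u,v in ct])*1000
        print(n,"px",ct.min(0),ct.max(0),"circle",np.round(cv2.minEnclosingCircle(q.astype(np.float32)),1) if 0 else cv2.minEnclosingCircle(q.astype(np.float32)),"ell",np.round(cv2.fitEllipse(q.astype(np.float32))[0],1),np.round(cv2.fitEllipse(q.astype(np.float32))[1],1))
    c=load("top0");hs=cv2.cvtColor(cv2.GaussianBlur(c["p"],(3,3),0),cv2.COLOR_RGB2HSV).astype(int)
    m=np.zeros((384,512),np.uint8);x0,y0,x1,y1=220,108,280,178
    m[y0:y1,x0:x1]=((hs[...,1]<106)&(hs[...,2]>150))[y0:y1,x0:x1]
    ct=max(cv2.findContours(m,0,cv2.CHAIN_APPROX_NONE)[0],key=cv2.contourArea)
    q=np.array([ray(c,u,v,.017)[:2] for u,v in cv2.convexHull(ct)[:,0]])*1000
    print("board rect",cv2.minAreaRect(q.astype(np.float32)))
    c=load("top1");hs=cv2.cvtColor(c["p"],cv2.COLOR_RGB2HSV).astype(int)
    m=np.zeros((384,512),np.uint8);x0,y0,x1,y1=249,150,277,175
    m[y0:y1,x0:x1]=((hs[...,1]<55)&(hs[...,2]>70))[y0:y1,x0:x1]
    ct=max(cv2.findContours(m,0,cv2.CHAIN_APPROX_NONE)[0],key=cv2.contourArea)
    q=np.array([ray(c,u,v,.134)[:2] for u,v in cv2.convexHull(ct)[:,0]])*1000
    r=cv2.minAreaRect(q.astype(np.float32));bp=cv2.boxPoints(r);print("blade",r,"front mid",bp[np.argsort(-bp[:,0])[:2]].mean(0))
E
python3 m.py
python3 - <<'E'
from h import *
from plant import state
s=state();R=Ro.from_rotvec(s["orientation"]).as_matrix();print(s["eef_pos"],"srv dir",-R[:,0],np.degrees(np.arctan2(-R[1,0],-R[0,0])),"tip est",s["eef_pos"]-.17*R[:,0])
E
```

```text
top0 board hsv [ 19.  73. 209.] biscuit [ 17.  95. 196.]
top0 px [242 125] [267 150] circle ((696.2523803710938, 1.8418383598327637), 50.43585205078125) ell [696.5   2.4] [93.6 95.7]
side0 board hsv [ 20. 123. 223.] biscuit [ 17. 147. 214.]
side0 px [197 184] [227 204] circle ((688.822265625, -18.444334030151367), 76.31326293945312) ell [687.2  -4.6] [ 90.2 140.7]
board rect ((679.2940063476562, 15.597969055175781), (208.15882873535156, 153.7924346923828), 15.445931434631348)
blade ((581.2069091796875, -29.90648651123047), (84.8678970336914, 67.7048110961914), 15.6997709274292) front mid [622.0578   -18.424004]
[ 0.45560349 -0.06282935  0.14861231] srv dir [ 0.96395592  0.26605959 -0.00112895] 15.429933679710642 tip est [ 0.61947599 -0.01759921  0.14842038]
```

```bash
cat >> h.py <<'E'
def tp(tip,yawdeg,pitchdeg=0):
    "TCP pose that puts server tip (underside) at tip"
    R=down(np.radians(yawdeg),np.radians(pitchdeg));return np.asarray(tip)-R.apply([-.1695,0,.0154]),R
E
python3 - <<'E'
from h import *
u=np.array([.964,.266,0]);g=np.array([.4556,-.0628,0]);T=lambda s,z:g+u*(.1695+s)+[0,0,z]
plan([tp(T(0,.030),15.45,1),tp(T(0,.0165),15.45,1),tp(T(0,.014),15.45,1)])
E
```

```text
-0.003 -0.001 0.668 0.0002 0.0026 -0.0001   |100mm 1deg
-0.001 -0.000 0.090 0.0000 -0.0000 0.0000   |14mm 0deg
-0.001 -0.000 0.017 0.0000 -0.0000 0.0000   |3mm 0deg
```

Request:
send_rows(moves="-0.003 -0.001 0.2 0 0.0026 0;-0.003 -0.001 0.4 0 0.0026 0;-0.003 -0.001 0.6 0 0.0026 0;-0.003 -0.001 0.668 0 0.0026 0;-0.003 -0.001 0.668 0 0.0026 0")

```text
t: 11.75
eef_pos: [0.4553, -0.0631, 0.0479]
orientation: [0.418, -3.094, 0.001]
wrist_force: [0.1, 0.5, -1.0]
opening: 0.016
grasp_force: 98.3
```

Request:
send_rows(moves="0 0 0.05 0 0 0;0 0 0.09 0 0 0;0 0 0.09 0 0 0;0 0 0.09 0 0 0")

```text
t: 12.15
eef_pos: [0.4568, -0.0644, 0.036]
orientation: [0.416, -3.098, 0.004]
wrist_force: [-0.2, -0.1, -0.1]
opening: 0.0164
grasp_force: 98.4
```

Request:
send_rows(moves="0 0 0.017 0 0 0;0 0 0.017 0 0 0;0 0 0.017 0 0 0")

```text
t: 12.45
eef_pos: [0.4566, -0.0644, 0.0331]
orientation: [0.415, -3.098, 0.004]
wrist_force: [-0.6, -0.2, 0.2]
opening: 0.0166
grasp_force: 98.4
```

Request:
send_rows(moves="0 0 0.007 0 0 0;0 0 0.007 0 0 0;0 0 0.007 0 0 0")

```text
t: 12.75
eef_pos: [0.4566, -0.0644, 0.0321]
orientation: [0.415, -3.098, 0.004]
wrist_force: [0.1, -1.0, 0.5]
opening: 0.0162
grasp_force: 98.5
```

Run:
```python
from h import *
from plant import *
f=[]
for n in("top","side"):
    i=camera_info(n);p,d=camera(n);np.savez(f"pics/{n}2.npz",p=p,d=d,K=i["intrinsics"],R=i["R"],t=i["t"]);f.append(state()["wrist_force"])
s=state();R=Ro.from_rotvec(s["orientation"]).as_matrix();print(s["eef_pos"],"srv dir",-R[:,0],f,s["ft_torque"])
t=load("top2")["p"][100:200,215:345,::-1];s=load("side2")["p"][165:245,160:290,::-1]
A=cv2.resize(t,None,fx=3.5,fy=3.5,interpolation=cv2.INTER_CUBIC)[:280];B=cv2.resize(s,(455,280),interpolation=cv2.INTER_CUBIC)
cv2.imwrite("pics/c3.png",np.vstack([A[:,:455],B]))
```

```text
[ 0.45661609 -0.06437655  0.03204606] srv dir [ 0.96453618  0.26346579 -0.01599141] [array([ 0.34347833, -0.19602928,  0.42432377]), array([ 0.14241974, -0.68547125, -0.10974039])] [-0.01485451 -0.11848048 -0.03769168]
```

View pics/c3.png

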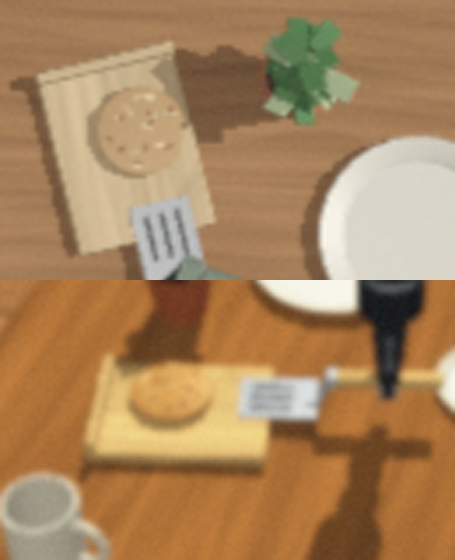

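The blade lies on the board in line with the biscuit: blade front at crop top (160,205), biscuit at (140,130). I slide forward slowly.

Request:
send_rows(moves="-0.07 0 -0.001 0 0 0;-0.14 0 -0.002 0 0 0;-0.2 0 -0.003 0 0 0;-0.25 0 -0.004 0 0 0;-0.3 0 -0.0048 0 0 0")

```text
t: 13.35
eef_pos: [0.5005, -0.0521, 0.0318]
orientation: [0.416, -3.097, 0.003]
wrist_force: [-1.1, 0.1, 0.2]
opening: 0.016
grasp_force: 98.7
```

Request:
send_rows(moves="-0.05 0 -0.0008 0 0 0;-0.1 0 -0.0016 0 0 0;-0.15 0 -0.0024 0 0 0;-0.2 0 -0.0032 0 0 0;-0.24 0 -0.004 0 0 0")

```text
t: 13.85
eef_pos: [0.5353, -0.0428, 0.0319]
orientation: [0.416, -3.098, 0.004]
wrist_force: [-1.3, -1.1, 0.7]
opening: 0.0164
grasp_force: 98.7
```

```bash
cat > look.py <<'E'
import sys
from h import *
from plant import *
k=sys.argv[1]
for n in("top","side"):
    i=camera_info(n);p,d=camera(n);np.savez(f"pics/{n}{k}.npz",p=p,d=d,K=i["intrinsics"],R=i["R"],t=i["t"])
s=state();R=Ro.from_rotvec(s["orientation"]).as_matrix();print(s["t"],s["eef_pos"],"srv dir",-R[:,0].round(4),"F",s["wrist_force"].round(1),"tip",(s["eef_pos"]+R@[-.1695,0,.0154]).round(4))
c=load("top"+k);hs=cv2.cvtColor(cv2.GaussianBlur(c["p"],(3,3),0),cv2.COLOR_RGB2HSV).astype(int)
m=np.zeros((384,512),np.uint8);x0,y0,x1,y1=[int(v) for v in sys.argv[2:6]];z=float(sys.argv[6])
m[y0:y1,x0:x1]=((hs[...,1]>85)&(hs[...,1]<115)&(hs[...,0]>15)&(hs[...,2]>165))[y0:y1,x0:x1]
m=cv2.morphologyEx(m,cv2.MORPH_OPEN,np.ones((3,3),np.uint8));m=cv2.morphologyEx(m,cv2.MORPH_CLOSE,np.ones((5,5),np.uint8))
ct=max(cv2.findContours(m,0,cv2.CHAIN_APPROX_NONE)[0],key=cv2.contourArea)[:,0]
q=(np.array([ray(c,u,v,z)[:2] for u,v in ct])*1000).astype(np.float32);e=cv2.fitEllipse(q)
print("biscuit",np.round(e[0],1),np.round(e[1],1),ct.min(0),ct.max(0))
E
python3 look.py 3 225 105 285 160 .026
```

```text
13.95 [ 0.53585046 -0.04279869  0.03201492] srv dir [ 0.9644  0.2639 -0.0149] F [0.8 0.9 1.1] tip [0.6991 0.0019 0.0141]
biscuit [724.    8.2] [89.2 96.1] [241 118] [266 141]
```

Request:
send_rows(moves="-0.06 0 -0.0009 0 0 0;-0.12 0 -0.0018 0 0 0;-0.18 0 -0.0027 0 0 0;-0.23 0 -0.0035 0 0 0;-0.23 0 -0.0035 0 0 0")

```text
t: 14.45
eef_pos: [0.5696, -0.0336, 0.032]
orientation: [0.417, -3.099, 0.004]
wrist_force: [1.2, 0.8, -0.8]
opening: 0.016
grasp_force: 98.6
```

```bash
python3 look.py 4 225 105 285 160 .027
```

```text
14.55 [ 0.56846545 -0.03374135  0.03187441] srv dir [ 0.9645  0.2637 -0.0155] F [-0.   0.1 -0.2] tip [0.7317 0.0109 0.0138]
biscuit [727.   13.9] [81.6 97.7] [240 118] [265 141]
```

Request:
send_rows(moves="-0.05 0 -0.0008 0 0 0;-0.1 0 -0.0016 0 0 0;-0.133 0 -0.002 0 0 0;-0.133 0 -0.002 0 0 0")

```text
t: 14.95
eef_pos: [0.5883, -0.0285, 0.0319]
orientation: [0.416, -3.099, 0.003]
wrist_force: [0.9, 0.2, -0.6]
opening: 0.0164
grasp_force: 98.6
```

```bash
python3 look.py 5 225 105 285 160 .027
python3 - <<'E'
from h import *
t=load("top5")["p"][95:180,205:325,::-1];s=load("side5")["p"][165:245,160:290,::-1]
A=cv2.resize(t,(455,322),interpolation=cv2.INTER_CUBIC);B=cv2.resize(s,(455,280),interpolation=cv2.INTER_CUBIC)
cv2.imwrite("pics/c5.png",np.vstack([A,B])[:600])
E
```

```text
15.05 [ 0.58768566 -0.02850415  0.0318592 ] srv dir [ 0.9645  0.2636 -0.0154] F [0.  0.1 0.4] tip [0.7509 0.0161 0.0138]
biscuit [732.1  17.7] [69.7 90.3] [240 118] [264 138]
```

View pics/c5.png

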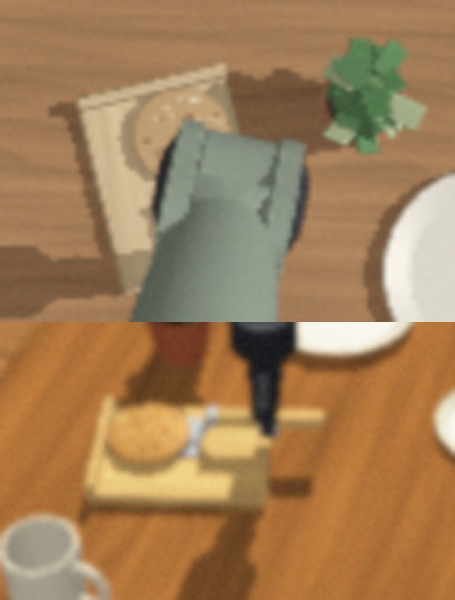

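The side crop shows the biscuit flat against the lip at (148,433), with the blade rear and neck behind it at (200,430). In the top crop the arm hides it. I lift level in stages.

Run:
```python
from h import *
t=np.array([.7505,.016,0]);Z=lambda z:t+[0,0,z]
plan([tp(Z(.016),15.35,-.7),tp(Z(.036),15.35,-.7),tp(Z(.09),15.35,-.7)])
c=load("top0");print("pot",ray(c,302,121,.09),"candle",ray(c,570/1.5625,337/1.5625,.07),"small",ray(c,455/1.5625,363/1.5625,.01))
```

```text
0.006 -0.001 0.017 -0.0000 -0.0044 -0.0002   |3mm 2deg
-0.002 -0.000 -0.133 -0.0000 -0.0000 0.0000   |20mm 0deg
-0.004 -0.000 -0.360 -0.0000 -0.0000 0.0000   |54mm 0deg
pot [ 0.74877957 -0.16763113  0.09      ] candle [ 0.41414134 -0.40627398  0.07      ] small [ 0.34451677 -0.14606312  0.01      ]
```

Request:
send_rows(moves="0.002 0 0.004 0 -0.001 0;0.003 0 0.008 0 -0.002 0;0.004 0 0.013 0 -0.0033 0;0.006 0 0.017 0 -0.0044 0;0.006 0 0.017 0 -0.0044 0")

```text
t: 15.55
eef_pos: [0.5856, -0.0289, 0.0293]
orientation: [-0.416, 3.103, 0.003]
wrist_force: [-0.3, 0.7, 0.5]
opening: 0.0165
grasp_force: 98.6
```

Request:
send_rows(moves="0 0 -0.015 0 0 0;-0.001 0 -0.045 0 0 0;-0.001 0 -0.08 0 0 0;-0.002 0 -0.115 0 0 0;-0.002 0 -0.133 0 0 0")

```text
t: 16.05
eef_pos: [0.5867, -0.0289, 0.0501]
orientation: [-0.416, 3.102, 0.002]
wrist_force: [0.3, 0.2, -1.6]
opening: 0.0162
grasp_force: 98.4
```

Request:
send_rows(moves="0 0 0 0 0 0;0 0 0 0 0 0")

```text
t: 16.25
eef_pos: [0.5863, -0.0289, 0.0494]
orientation: [-0.416, 3.103, 0.002]
wrist_force: [-0.2, 0.3, -1.8]
opening: 0.0165
grasp_force: 98.4
```

```bash
python3 look.py 6 225 105 285 160 .05
python3 - <<'E'
from h import *
s=load("side6")["p"][155:245,150:290,::-1]
cv2.imwrite("pics/c6.png",cv2.resize(s,None,fx=4.5,fy=4.5,interpolation=cv2.INTER_CUBIC))
E
```

```text
16.35 [ 0.5860472  -0.02880802  0.04910183] srv dir [0.9646 0.2635 0.011 ] F [ 0.2 -1.1 -1.3] tip [0.7497 0.0159 0.0356]
biscuit [728.3  14.2] [73.1 96.3] [240 117] [265 139]
```

View pics/c6.png

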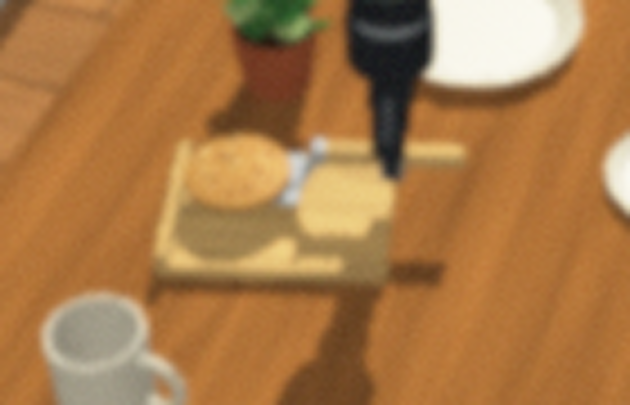

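The side crop shows the biscuit at (237,172), raised level on the blade, with its shadow detached at (220,225) and the neck at (318,150). That was my tenth picture, so it is numbers only from here. Next I plan the carry.

Run:
```python
from h import *
t=np.array([.7497,.0159,0]);u=np.array([.9646,.2635,0])
W=[tp(t+[0,0,.076],15.35,-.7),tp(t-u*.055+[0,0,.1],15.35,-.7),tp(t-u*.11+[0,0,.1],15.35,-.7)]
e=t-u*.11;r0=np.hypot(*e[:2]);a0=np.arctan2(e[1],e[0]);a1=np.radians(-26.7);N=6
for i in range(1,N+1):
    f=i/N;r=r0+(.61-r0)*f;a=a0+(a1-a0)*f;W.append(tp([r*np.cos(a),r*np.sin(a),.1],15.35+(-26.7-15.35)*f,-.7))
print(r0,np.degrees(a0));plan(W)
```

```text
0.643727002743399 -1.1647280753918696
-0.003 -0.001 -0.268 0.0000 -0.0002 -0.0002   |40mm 0deg
0.365 0.000 -0.165 0.0000 -0.0000 0.0000   |60mm 0deg
0.367 0.001 -0.004 0.0000 -0.0000 0.0000   |55mm 0deg
0.128 -0.151 -0.002 0.0003 -0.0000 0.0195   |30mm 7deg
0.114 -0.154 -0.001 0.0002 0.0000 0.0194   |29mm 7deg
0.098 -0.157 -0.001 0.0002 0.0000 0.0195   |28mm 7deg
0.085 -0.159 -0.001 0.0003 -0.0000 0.0195   |27mm 7deg
0.069 -0.161 -0.001 0.0002 -0.0000 0.0194   |26mm 7deg
0.055 -0.161 -0.001 0.0003 -0.0000 0.0195   |25mm 7deg
```

Request:
send_rows(moves="0 0 -0.03 0 0 0;0 0 -0.09 0 0 0;0 0 -0.16 0 0 0;-0.002 0 -0.23 0 0 0;-0.003 0 -0.268 0 0 0")

```text
t: 16.85
eef_pos: [0.5872, -0.029, 0.0914]
orientation: [-0.416, 3.1, 0.001]
wrist_force: [0.1, 0.0, -2.4]
opening: 0.0163
grasp_force: 98.4
```

Request:
send_rows(moves="0.03 0 -0.03 0 0 0;0.09 0 -0.06 0 0 0;0.17 0 -0.1 0 0 0;0.26 0 -0.14 0 0 0;0.35 0 -0.165 0 0 0")

```text
t: 17.35
eef_pos: [0.5338, -0.0431, 0.1141]
orientation: [-0.416, 3.103, 0.002]
wrist_force: [0.3, 0.3, -1.6]
opening: 0.0163
grasp_force: 98.4
```

Request:
send_rows(moves="0.09 0 0 0 0 0;0.18 0 -0.001 0 0 0;0.27 0 -0.002 0 0 0;0.34 0 -0.003 0 0 0;0.38 0 -0.004 0 0 0")

```text
t: 17.85
eef_pos: [0.4789, -0.058, 0.1137]
orientation: [-0.415, 3.103, 0.003]
wrist_force: [0.3, 1.4, -1.9]
opening: 0.0164
grasp_force: 98.4
```

```bash
python3 look.py 7 225 105 300 175 .114
python3 - <<'E'
from h import *
for n in("top7","side7"):
    c=load(n);hs=cv2.cvtColor(cv2.GaussianBlur(c["p"],(3,3),0),cv2.COLOR_RGB2HSV).astype(int)
    C=np.array([.616,-.021,.114]);px=proj(c,C).astype(int);print(n,px,hs[px[1],px[0]], [hs[px[1]+d,px[0]].tolist() for d in(-14,-10,-5,5,10,14)])
E
```

```text
17.95 [ 0.47947286 -0.05797084  0.11375692] srv dir [0.9648 0.2628 0.0111] F [ 0.1  0.8 -1.9] tip [ 0.6432 -0.0134  0.1002]
biscuit [612.8 -18.4] [83.  99.1] [247 144] [275 168]
top7 [260 155] [ 17  87 199] [[19, 77, 199], [17, 91, 196], [17, 98, 193], [17, 95, 194], [17, 94, 196], [17, 79, 184]]
side7 [228 179] [ 18 140 215] [[15, 175, 173], [14, 176, 168], [17, 149, 206], [17, 146, 223], [17, 149, 192], [20, 122, 223]]
```

Request:
send_rows(moves="0.01 -0.015 0 0 0 0.002;0.035 -0.045 0 0 0 0.006;0.065 -0.08 0 0 0 0.01;0.095 -0.115 0 0 0 0.0148;0.128 -0.151 -0.001 0.0002 0 0.0195")

```text
t: 18.45
eef_pos: [0.4676, -0.0853, 0.1134]
orientation: [-0.221, 3.123, 0.001]
wrist_force: [-0.8, -1.4, -1.7]
opening: 0.0164
grasp_force: 98.3
```

Request:
send_rows(moves="0.023 -0.031 0 0 0 0.0039;0.046 -0.062 0 0 0 0.0078;0.068 -0.092 0 0 0 0.0116;0.091 -0.123 0 0 0 0.0155;0.114 -0.154 -0.001 0.0002 0 0.0194")

```text
t: 18.95
eef_pos: [0.454, -0.1104, 0.1135]
orientation: [-0.032, 3.13, 0.001]
wrist_force: [0.3, -0.2, -1.2]
opening: 0.0162
grasp_force: 98.3
```

Request:
send_rows(moves="0.02 -0.031 0 0 0 0.0039;0.04 -0.063 0 0 0 0.0078;0.059 -0.094 0 0 0 0.0117;0.079 -0.126 0 0 0 0.0156;0.098 -0.157 -0.001 0.0002 0 0.0195")

```text
t: 19.45
eef_pos: [0.4397, -0.1343, 0.1134]
orientation: [0.16, 3.126, -0.0]
wrist_force: [0.1, -0.0, -1.8]
opening: 0.016
grasp_force: 98.3
```

Request:
send_rows(moves="0.017 -0.032 0 0 0 0.0039;0.034 -0.064 0 0 0 0.0078;0.051 -0.095 0 0 0 0.0117;0.068 -0.127 0 0 0 0.0156;0.085 -0.159 -0.001 0.0002 0 0.0195")

```text
t: 19.95
eef_pos: [0.4247, -0.1567, 0.1135]
orientation: [0.351, 3.111, -0.001]
wrist_force: [-0.1, 0.2, -1.3]
opening: 0.0162
grasp_force: 98.3
```

Request:
send_rows(moves="0.014 -0.032 0 0 0 0.0039;0.028 -0.064 0 0 0 0.0078;0.042 -0.097 0 0 0 0.0117;0.055 -0.129 0 0 0 0.0156;0.069 -0.161 -0.001 0.0002 0 0.0194")

```text
t: 20.45
eef_pos: [0.4093, -0.178, 0.1135]
orientation: [0.54, 3.084, -0.002]
wrist_force: [0.4, 0.1, -2.3]
opening: 0.0164
grasp_force: 98.3
```

Request:
send_rows(moves="0.014 -0.04 0 0 0 0.0048;0.026 -0.076 0 0 0 0.009;0.038 -0.11 0 0 0 0.0132;0.048 -0.14 0 0 0 0.017;0.055 -0.161 -0.001 0.0002 0 0.0195")

```text
t: 20.95
eef_pos: [0.3932, -0.1979, 0.1135]
orientation: [0.728, 3.045, -0.003]
wrist_force: [0.2, 0.6, -1.3]
opening: 0.0162
grasp_force: 98.3
```

Request:
send_rows(moves="0 0 0 0 0 0;0 0 0 0 0 0")

```text
t: 21.15
eef_pos: [0.3936, -0.1976, 0.1136]
orientation: [0.725, 3.045, -0.003]
wrist_force: [-0.1, 0.2, -2.3]
opening: 0.0166
grasp_force: 98.3
```

```bash
python3 look.py 8 290 130 350 215 .114;  python3 - <<'E'
from h import *
for n,box in(("top8",(285,120,365,215)),("side8",(200,110,320,200))):
    c=load(n);hs=cv2.cvtColor(cv2.GaussianBlur(c["p"],(3,3),0),cv2.COLOR_RGB2HSV).astype(int)
    C=np.array([.52,-.262,.114]);px=proj(c,C).astype(int);print(n,px,hs[px[1],px[0]],"row H,S:",hs[px[1],px[0]-24:px[0]+25:4,:2].tolist(),"col",hs[px[1]-24:px[1]+25:4,px[0],:2].tolist())
E
```

```text
21.25 [ 0.39370685 -0.19743142  0.11352353] srv dir [ 0.8929 -0.4501  0.0111] F [ 0.4  0.2 -1.8] tip [ 0.5452 -0.2738  0.1   ]
biscuit [ 518.6 -255.6] [79.  85.4] [314 173] [338 196]
top8 [327 184] [ 17  89 197] row H,S: [[14, 118], [14, 121], [15, 71], [17, 94], [17, 100], [17, 94], [17, 89], [17, 97], [17, 94], [17, 71], [21, 19], [21, 20], [21, 22]] col [[21, 20], [21, 19], [19, 20], [17, 76], [17, 95], [17, 93], [17, 89], [17, 95], [18, 80], [17, 92], [50, 27], [51, 26], [49, 27]]
side8 [269 148] [ 18 129 230] row H,S: [[23, 35], [23, 34], [24, 33], [21, 43], [18, 134], [19, 131], [18, 129], [19, 124], [19, 126], [15, 169], [14, 168], [14, 106], [108, 39]] col [[120, 6], [0, 0], [60, 6], [12, 91], [14, 174], [17, 145], [18, 129], [19, 128], [18, 130], [24, 17], [25, 11], [24, 20], [16, 100]]
```

```bash
cat > bf.py <<'E'
import sys
from h import *
from scipy.optimize import least_squares
def fit(n,C,z,smin,smax,win=30):
    c=load(n);hs=cv2.cvtColor(cv2.GaussianBlur(c["p"],(3,3),0),cv2.COLOR_RGB2HSV).astype(int)
    px=proj(c,[*C,z]).astype(int);m=np.zeros((384,512),np.uint8)
    sl=np.s_[px[1]-win:px[1]+win,px[0]-win:px[0]+win]
    m[sl]=((hs[...,0]>=16)&(hs[...,0]<=20)&(hs[...,1]>smin)&(hs[...,1]<smax)&(hs[...,2]>165))[sl]
    m=cv2.morphologyEx(m,cv2.MORPH_OPEN,np.ones((3,3),np.uint8));m=cv2.morphologyEx(m,cv2.MORPH_CLOSE,np.ones((5,5),np.uint8))
    ct=max(cv2.findContours(m,0,cv2.CHAIN_APPROX_NONE)[0],key=cv2.contourArea)[:,0]
    q=np.array([ray(c,u,v,z)[:2] for u,v in ct])
    r=least_squares(lambda x:np.hypot(*(q-x).T)-.0475,q.mean(0),loss="soft_l1",f_scale=.002)
    res=np.abs(r.fun);print(n,"centre",r.x.round(4),"inl",(np.abs(np.hypot(*(q-r.x).T)-.0475)<.003).sum(),len(q),"span",np.ptp(q,axis=0).round(3));return r.x
if __name__=="__main__":
    k=sys.argv[1];C=[float(sys.argv[2]),float(sys.argv[3])];z=float(sys.argv[4])
    fit("top"+k,C,z,55,108);fit("side"+k,C,z,95,158)
E
python3 bf.py 8 .52 -.258 .112; python3 bf.py 0 .696 .002 .026
```

```text
top8 centre [ 0.5196 -0.2576] inl 56 73 span [0.09  0.089]
side8 centre [ 0.5173 -0.2534] inl 37 52 span [0.093 0.096]
top0 centre [0.6854 0.0149] inl 0 175 span [0.207 0.192]
side0 centre [0.6747 0.0315] inl 0 152 span [0.237 0.191]
```

Run:
```python
from h import *
a=np.array([.5452,-.2738]);b=np.array([.6209,-.3168]);Y=-26.75
plan([tp([*(a+.5*(b-a)),.1],Y,-.7),tp([*b,.1],Y,-.7),tp([*b,.055],Y,-.7),tp([*b,.018],Y,-.7)])
```

```text
-0.290 -0.014 0.005 0.0001 -0.0002 -0.0000   |44mm 0deg
-0.289 -0.015 0.003 0.0000 0.0000 -0.0000   |43mm 0deg
0.003 0.000 0.300 0.0000 0.0000 -0.0000   |45mm 0deg
0.003 0.000 0.247 0.0000 0.0000 -0.0000   |37mm 0deg
```

Request:
send_rows(moves="-0.025 -0.001 0.001 0 0 0;-0.075 -0.004 0.002 0 0 0;-0.14 -0.007 0.003 0 0 0;-0.21 -0.01 0.004 0 0 0;-0.29 -0.014 0.005 0 0 0")

```text
t: 21.75
eef_pos: [0.4325, -0.2196, 0.1132]
orientation: [0.725, 3.045, -0.003]
wrist_force: [0.3, -0.3, -2.1]
opening: 0.0163
grasp_force: 98.3
```

Request:
send_rows(moves="-0.08 -0.004 0.001 0 0 0;-0.155 -0.008 0.002 0 0 0;-0.22 -0.011 0.003 0 0 0;-0.265 -0.014 0.003 0 0 0;-0.289 -0.015 0.003 0 0 0")

```text
t: 22.25
eef_pos: [0.4697, -0.2409, 0.1132]
orientation: [0.725, 3.046, -0.003]
wrist_force: [-0.3, 0.2, -2.4]
opening: 0.0166
grasp_force: 98.3
```

Request:
send_rows(moves="0 0 0.02 0 0 0;0 0 0.07 0 0 0;0 0 0.14 0 0 0;0.002 0 0.22 0 0 0;0.003 0 0.3 0 0 0")

```text
t: 22.75
eef_pos: [0.4687, -0.2402, 0.0669]
orientation: [0.725, 3.046, -0.002]
wrist_force: [0.9, 0.2, -2.1]
opening: 0.0161
grasp_force: 98.3
```

Request:
send_rows(moves="0 0 0.07 0 0 0;0.001 0 0.14 0 0 0;0.002 0 0.195 0 0 0;0.003 0 0.23 0 0 0;0.003 0 0.247 0 0 0")

```text
t: 23.25
eef_pos: [0.469, -0.2403, 0.0306]
orientation: [0.725, 3.046, -0.002]
wrist_force: [-0.5, 0.6, -1.8]
opening: 0.0162
grasp_force: 98.3
```

Request:
send_rows(moves="0 0 0 0 0 0")

```text
t: 23.35
eef_pos: [0.4691, -0.2404, 0.031]
orientation: [0.725, 3.046, -0.003]
wrist_force: [0.5, 0.1, -1.2]
opening: 0.0165
grasp_force: 98.3
```

```bash
python3 look.py 9 290 130 370 215 .032|head -1;python3 bf.py 9 .595 -.3 .032
```

```text
23.45 [ 0.46947449 -0.24068686  0.03154151] srv dir [ 0.8927 -0.4504  0.0116] F [-0.1 -0.1 -1.7] tip [ 0.621  -0.3171  0.0181]
top9 centre [ 0.5965 -0.2981] inl 39 69 span [0.08 0.09]
side9 centre [ 0.5891 -0.2869] inl 11 44 span [0.085 0.091]
```

Run:
```python
from h import *
b=np.array([.621,-.3171]);Y=-26.75;d=np.array([.8927,-.4504])/np.hypot(.8927,.4504)
W=[tp([*b,.0095],Y,-.7),tp([*b,.009],Y,3.5),tp([*b,.008],Y,7.7),tp([*b,.0075],Y,12)]
W+=[tp([*(b-d*.02),.0075],Y,12),tp([*(b-d*.055),.0075],Y,12),tp([*(b-d*.09),.0085],Y,12),tp([*(b-d*.1),.04],Y,12),tp([*(b-d*.14),.1],Y,6),tp([*(b-d*.18),.12],Y,0)]
plan(W)
```

```text
0.000 -0.000 0.058 0.0001 -0.0001 -0.0001   |9mm 0deg
-0.010 -0.000 -0.079 -0.0000 0.0117 0.0000   |12mm 4deg
-0.011 -0.000 -0.076 -0.0000 0.0116 0.0000   |12mm 4deg
-0.011 -0.000 -0.081 -0.0000 0.0120 0.0000   |12mm 4deg
0.130 -0.000 0.028 -0.0000 -0.0000 0.0000   |20mm 0deg
0.228 -0.000 0.048 -0.0000 -0.0000 0.0000   |35mm 0deg
0.230 0.000 0.042 -0.0000 -0.0000 0.0000   |35mm 0deg
0.109 0.000 -0.191 -0.0000 -0.0000 0.0000   |33mm 0deg
0.348 0.000 -0.217 -0.0000 -0.0167 0.0000   |62mm 6deg
0.284 0.000 0.013 -0.0000 -0.0166 0.0000   |43mm 6deg
```

Request:
send_rows(moves="0 0 0.015 0 0 0;0 0 0.032 0 0 0;0 0 0.048 0 0 0;0 0 0.058 0 0 0;0 0 0.058 0 0 0")

```text
t: 23.95
eef_pos: [0.4691, -0.2404, 0.0222]
orientation: [0.725, 3.046, -0.002]
wrist_force: [-0.4, -0.5, -1.0]
opening: 0.0161
grasp_force: 98.3
```

Request:
send_rows(moves="-0.002 0 -0.016 0 0.0023 0;-0.004 0 -0.032 0 0.0047 0;-0.006 0 -0.047 0 0.007 0;-0.008 0 -0.063 0 0.0094 0;-0.01 0 -0.079 0 0.0117 0")

```text
t: 24.45
eef_pos: [0.4708, -0.2413, 0.0347]
orientation: [-0.713, -2.996, -0.024]
wrist_force: [-0.5, -0.1, -1.6]
opening: 0.0163
grasp_force: 98.3
```

Request:
send_rows(moves="-0.002 0 -0.015 0 0.0023 0;-0.004 0 -0.03 0 0.0046 0;-0.007 0 -0.046 0 0.007 0;-0.009 0 -0.061 0 0.0093 0;-0.011 0 -0.076 0 0.0116 0")

```text
t: 24.95
eef_pos: [0.4727, -0.2423, 0.0458]
orientation: [-0.696, -2.927, -0.049]
wrist_force: [0.7, -0.4, -1.8]
opening: 0.0164
grasp_force: 98.3
```

Request:
send_rows(moves="-0.002 0 -0.016 0 0.0024 0;-0.004 0 -0.032 0 0.0048 0;-0.007 0 -0.049 0 0.0072 0;-0.009 0 -0.065 0 0.0096 0;-0.011 0 -0.081 0 0.012 0")

```text
t: 25.45
eef_pos: [0.4756, -0.2438, 0.0577]
orientation: [-0.679, -2.855, -0.073]
wrist_force: [1.1, 1.2, -1.2]
opening: 0.0163
grasp_force: 98.3
```

```bash
python3 look.py 10 290 130 370 215 .025|head -1;python3 bf.py 10 .595 -.3 .022
```

```text
25.55 [ 0.47613493 -0.24410398  0.05761779] srv dir [ 0.8732 -0.4403 -0.2091] F [-0.1 -0.2 -2.3] tip [ 0.6213 -0.3173  0.0071]
top10 centre [ 0.5951 -0.3056] inl 19 49 span [0.073 0.056]
side10 centre [ 0.5806 -0.3197] inl 9 41 span [0.078 0.066]
```

Request:
send_rows(moves="0.02 0 0.004 0 0 0;0.045 0 0.01 0 0 0;0.075 0 0.016 0 0 0;0.105 0 0.022 0 0 0;0.13 0 0.028 0 0 0")

```text
t: 26.05
eef_pos: [0.4571, -0.2344, 0.0575]
orientation: [-0.68, -2.856, -0.073]
wrist_force: [-0.2, -0.0, -2.2]
opening: 0.0165
grasp_force: 98.3
```

```bash
python3 look.py 11 290 130 370 215 .025|head -1;python3 bf.py 11 .595 -.3 .02
python3 - <<'E'
from h import *
for k in("9","10","11"):
  for n in("top","side"):
    c=load(n+k);hs=cv2.cvtColor(cv2.GaussianBlur(c["p"],(3,3),0),cv2.COLOR_RGB2HSV).astype(int)
    # far (forward) extreme of biscuit-coloured pixels along server direction
    d=np.array([.893,-.45]);out=[]
    for s in np.arange(0,.09,.002):
        x=np.array([.595,-.3])+d*s;u,v=proj(c,[*x,.018]).round().astype(int);out.append(int(hs[v,u,1]))
    print(k,n,out)
E
```

```text
26.15 [ 0.45698549 -0.23430369  0.05753126] srv dir [ 0.873  -0.4403 -0.2098] F [ 0.7 -0.2 -1.8] tip [ 0.6021 -0.3075  0.0069]
top11 centre [ 0.605  -0.2519] inl 15 48 span [0.073 0.056]
side11 centre [ 0.5854 -0.3016] inl 13 48 span [0.079 0.076]
9 top [94, 94, 94, 93, 93, 96, 96, 94, 94, 94, 90, 91, 87, 87, 85, 92, 92, 92, 95, 95, 97, 97, 97, 76, 76, 48, 48, 22, 22, 20, 20, 20, 20, 18, 18, 20, 20, 20, 20, 20, 21, 21, 22, 22, 22]
9 side [134, 134, 136, 136, 136, 136, 139, 139, 139, 140, 140, 138, 138, 138, 138, 140, 137, 137, 135, 135, 135, 121, 108, 108, 108, 87, 87, 57, 40, 40, 40, 28, 27, 27, 27, 28, 28, 28, 32, 32, 32, 30, 30, 31, 35]
10 top [91, 97, 97, 95, 95, 98, 98, 95, 98, 98, 97, 98, 93, 93, 91, 93, 92, 92, 93, 85, 91, 91, 91, 58, 58, 38, 38, 19, 19, 18, 18, 18, 18, 20, 20, 18, 21, 21, 19, 22, 23, 23, 21, 22, 21]
10 side [153, 153, 154, 154, 154, 154, 155, 155, 155, 155, 155, 150, 145, 145, 145, 139, 112, 112, 98, 98, 98, 58, 44, 44, 44, 32, 32, 21, 19, 19, 19, 19, 25, 25, 25, 28, 28, 28, 33, 33, 33, 33, 33, 35, 36]
11 top [97, 91, 91, 80, 80, 86, 86, 72, 87, 87, 95, 75, 81, 81, 58, 39, 26, 26, 20, 20, 20, 20, 20, 19, 19, 19, 19, 20, 20, 19, 19, 21, 21, 20, 20, 20, 20, 20, 20, 20, 21, 21, 22, 22, 21]
11 side [154, 147, 140, 140, 140, 140, 99, 99, 99, 82, 82, 45, 33, 33, 33, 24, 17, 17, 16, 16, 16, 15, 15, 15, 15, 16, 16, 16, 18, 18, 18, 19, 25, 25, 25, 28, 28, 28, 32, 32, 32, 32, 32, 35, 36]
```

Front-edge profiles show the biscuit was dragged back about 18 mm, because its front did not touch the plate at this tilt. I go forward again, tilt more steeply so the front lands first, then withdraw.

Run:
```python
from h import *
b=np.array([.6021,-.3075]);Y=-26.75;d=np.array([.893,-.450])
f=b+d*.016
W=[tp([*f,.009],Y,12),tp([*f,.009],Y,16),tp([*f,.008],Y,20),tp([*f,.006],Y,22)]
plan(W)
```

```text
-0.101 -0.000 -0.034 0.0001 -0.0003 -0.0000   |16mm 0deg
-0.010 -0.000 -0.078 0.0000 0.0111 -0.0000   |12mm 4deg
-0.012 -0.000 -0.073 0.0000 0.0111 -0.0000   |11mm 4deg
-0.009 -0.000 -0.026 0.0000 0.0056 -0.0000   |4mm 2deg
```

Request:
send_rows(moves="-0.01 0 -0.01 0 0 0;-0.03 0 -0.018 0 0 0;-0.06 0 -0.026 0 0 0;-0.085 0 -0.032 0 0 0;-0.101 0 -0.034 0 0 0")

```text
t: 26.65
eef_pos: [0.4726, -0.2423, 0.0592]
orientation: [-0.68, -2.857, -0.073]
wrist_force: [-0.2, -0.5, -1.8]
opening: 0.016
grasp_force: 98.3
```

Request:
send_rows(moves="-0.002 0 -0.016 0 0.0022 0;-0.004 0 -0.031 0 0.0044 0;-0.006 0 -0.047 0 0.0066 0;-0.008 0 -0.062 0 0.0088 0;-0.01 0 -0.078 0 0.0111 0")

```text
t: 27.15
eef_pos: [0.4755, -0.2437, 0.0706]
orientation: [-0.663, -2.788, -0.095]
wrist_force: [0.4, -0.4, -2.1]
opening: 0.0161
grasp_force: 98.3
```

Request:
send_rows(moves="-0.002 0 -0.015 0 0.0022 0;-0.004 0 -0.03 0 0.0044 0;-0.007 0 -0.045 0 0.0066 0;-0.009 0 -0.059 0 0.0088 0;-0.012 0 -0.073 0 0.0111 0")

```text
t: 27.65
eef_pos: [0.4797, -0.2458, 0.0806]
orientation: [-0.647, -2.722, -0.116]
wrist_force: [-0.7, -0.1, -1.7]
opening: 0.0164
grasp_force: 98.3
```

Request:
send_rows(moves="-0.002 0 -0.006 0 0.0012 0;-0.004 0 -0.012 0 0.0024 0;-0.006 0 -0.018 0 0.0036 0;-0.008 0 -0.023 0 0.0048 0;-0.009 0 -0.026 0 0.0056 0")

```text
t: 28.15
eef_pos: [0.482, -0.247, 0.0839]
orientation: [-0.64, -2.689, -0.126]
wrist_force: [-0.7, 0.6, 1.9]
opening: 0.0162
grasp_force: 98.5
```

```bash
cat > pr.py <<'E'
import sys
from h import *
k=sys.argv[1]
d=np.array([.893,-.45])
for n,th in(("top",57),("side",90)):
    c=load(n+k);hs=cv2.cvtColor(cv2.GaussianBlur(c["p"],(3,3),0),cv2.COLOR_RGB2HSV).astype(float)
    S=[]
    ss=np.arange(-.02,.085,.001)
    for s in ss:
        u,v=proj(c,[.595+d[0]*s,-.3+d[1]*s,.015]);S.append(cv2.getRectSubPix(hs[...,1].astype(np.float32),(1,1),(float(u),float(v)))[0,0])
    S=np.array(S);i=np.nonzero(S>th)[0];print(n,"front edge at mm",ss[i.max()]*1000 if len(i) else None)
E
python3 look.py 12 290 130 370 215 .025|head -1; for k in 9 10 11 12;do python3 pr.py $k;done
```

```text
28.25 [ 0.4821129  -0.24710181  0.08377192] srv dir [ 0.8274 -0.4172 -0.3759] F [-0.5 -0.9  0.2] tip [ 0.6172 -0.3152  0.0058]
top front edge at mm 49.00000000000006
side front edge at mm 51.00000000000006
top front edge at mm 48.00000000000006
side front edge at mm 41.00000000000005
top front edge at mm 28.000000000000043
side front edge at mm 19.000000000000036
top front edge at mm None
side front edge at mm 36.00000000000004
```

Request:
send_rows(moves="0.015 0 0.005 0 0 0;0.035 0 0.012 0 0 0;0.06 0 0.022 0 0 0;0.085 0 0.032 0 0 0;0.093 0 0.035 0 0 0")

```text
t: 28.75
eef_pos: [0.4681, -0.24, 0.0841]
orientation: [-0.64, -2.689, -0.126]
wrist_force: [0.1, -0.2, 0.1]
opening: 0.0163
grasp_force: 98.5
```

```bash
python3 look.py 13 290 130 370 215 .025|head -1; python3 pr.py 13
python3 - <<'E'
from h import *
for k in("8","13"):
    c=load("side"+k);hs=cv2.cvtColor(cv2.GaussianBlur(c["p"],(3,3),0),cv2.COLOR_RGB2HSV).astype(int)
    m=np.zeros((384,512),np.uint8);sl=np.s_[120:190,215:290];m[sl]=((hs[...,1]<60)&(hs[...,2]>120))[sl]
    ys,xs=np.nonzero(m);print(k,"plate side px",xs.min(),xs.max(),ys.min(),ys.max())
E
```

```text
28.85 [ 0.46815179 -0.24000504  0.08419167] srv dir [ 0.8272 -0.417  -0.3766] F [-1.1  1.6 -0.3] tip [ 0.6032 -0.3081  0.0061]
top front edge at mm 45.00000000000006
side front edge at mm 35.00000000000004
8 plate side px 232 289 145 189
13 plate side px 232 289 145 189
```

Request:
send_rows(moves="0.03 0 0.012 0 0 0;0.068 0 0.027 0 0 0;0.106 0 0.043 0 0 0;0.144 0 0.058 0 0 0;0.175 0 0.07 0 0 0")

```text
t: 29.35
eef_pos: [0.4428, -0.2272, 0.0842]
orientation: [-0.64, -2.689, -0.126]
wrist_force: [-0.1, 0.4, -1.2]
opening: 0.016
grasp_force: 98.5
```

Request:
send_rows(moves="0.035 0 0.014 0 0 0;0.075 0 0.03 0 0 0;0.12 0 0.048 0 0 0;0.165 0 0.066 0 0 0;0.21 0 0.083 0 0 0")

```text
t: 29.85
eef_pos: [0.4125, -0.2119, 0.0844]
orientation: [-0.64, -2.689, -0.126]
wrist_force: [0.8, 0.2, -0.5]
opening: 0.016
grasp_force: 98.5
```

```bash
python3 look.py 14 290 130 370 215 .017|head -1; python3 pr.py 14;python3 bf.py 14 .595 -.3 .017
```

```text
29.95 [ 0.41198825 -0.21157463  0.08460807] srv dir [ 0.827  -0.4169 -0.3773] F [-0.1  0.7 -0.6] tip [ 0.547  -0.2796  0.0064]
top front edge at mm 44.00000000000005
side front edge at mm 35.00000000000004
top14 centre [ 0.5897 -0.299 ] inl 31 53 span [0.077 0.064]
side14 centre [ 0.588  -0.2865] inl 9 45 span [0.086 0.09 ]
```

Run:
```python
from h import *
Y=-26.75;d=np.array([.893,-.45]);b=np.array([.547,-.2796])
W=[tp([*(b-d*.012),.012],Y,22),tp([*(b-d*.012),.07],Y,22),tp([*(b-d*.03),.13],Y,8),]
def g(p,y):return (np.array(p),down(np.radians(y)))
W+=[g([.40,-.16,.14],-20),g([.415,-.07,.14],10),g([.42,.03,.14],40),g([.412,.15,.14],73.7),g([.412,.15,.045],73.7),g([.412,.15,.0165],73.7)]
plan(W)
```

```text
0.088 0.000 -0.001 0.0001 -0.0005 -0.0000   |13mm 0deg
0.145 0.000 -0.359 0.0000 0.0000 -0.0000   |58mm 0deg
0.252 0.000 -0.049 0.0000 -0.0388 -0.0000   |39mm 14deg
-0.096 0.271 0.180 0.0014 -0.0222 -0.0187   |51mm 10deg
0.111 0.598 0.000 -0.0000 -0.0001 -0.0834   |91mm 30deg
-0.149 0.651 -0.000 -0.0001 0.0000 -0.0833   |100mm 30deg
-0.473 0.647 0.000 0.0000 0.0000 -0.0936   |120mm 34deg
0.000 0.000 0.633 0.0000 0.0000 -0.0000   |95mm 0deg
0.000 0.000 0.190 0.0000 0.0000 -0.0000   |29mm 0deg
```

Request:
send_rows(moves="0.02 0 0 0 0 0;0.045 0 0 0 0 0;0.07 0 -0.001 0 0 0;0.088 0 -0.001 0 0 0")

```text
t: 30.35
eef_pos: [0.4021, -0.2067, 0.0897]
orientation: [-0.64, -2.689, -0.126]
wrist_force: [-0.0, -0.1, -1.9]
opening: 0.0164
grasp_force: 98.4
```

Request:
send_rows(moves="0.02 0 -0.05 0 0 0;0.05 0 -0.13 0 0 0;0.09 0 -0.22 0 0 0;0.125 0 -0.31 0 0 0;0.145 0 -0.359 0 0 0")

```text
t: 30.85
eef_pos: [0.4032, -0.2074, 0.1496]
orientation: [-0.64, -2.691, -0.125]
wrist_force: [0.3, -0.6, -1.7]
opening: 0.0163
grasp_force: 98.4
```

Request:
send_rows(moves="0.06 0 -0.012 0 -0.0095 0;0.12 0 -0.024 0 -0.019 0;0.19 0 -0.036 0 -0.029 0;0.252 0 -0.049 0 -0.0388 0;0.252 0 -0.049 0 -0.0388 0")

```text
t: 31.35
eef_pos: [0.372, -0.1913, 0.17]
orientation: [-0.696, -2.923, -0.049]
wrist_force: [0.3, -0.1, -1.0]
opening: 0.0159
grasp_force: 98.5
```

Request:
send_rows(moves="-0.03 0.07 0.045 0 -0.006 -0.005;-0.05 0.14 0.09 0 -0.011 -0.0095;-0.07 0.2 0.135 0.001 -0.017 -0.014;-0.096 0.271 0.18 0.0014 -0.0222 -0.0187;-0.096 0.271 0.18 0.0014 -0.0222 -0.0187")

```text
t: 31.85
eef_pos: [0.4009, -0.1596, 0.1393]
orientation: [-0.543, -3.09, -0.003]
wrist_force: [-0.2, -0.2, -0.6]
opening: 0.0161
grasp_force: 98.4
```

Request:
send_rows(moves="0.028 0.15 0 0 0 -0.021;0.056 0.3 0 0 0 -0.042;0.084 0.45 0 0 0 -0.063;0.111 0.598 0 0 0 -0.0834;0.111 0.598 0 0 0 -0.0834")

```text
t: 32.35
eef_pos: [0.4167, -0.0695, 0.1403]
orientation: [0.279, -3.126, -0.003]
wrist_force: [-0.5, -0.3, -1.1]
opening: 0.0163
grasp_force: 98.4
```

```bash
python3 look.py 15 300 145 370 195 .017; python3 bf.py 15 .595 -.3 .017
python3 - <<'E'
from h import *
from plant import state
c=load("top15");hs=cv2.cvtColor(cv2.GaussianBlur(c["p"],(3,3),0),cv2.COLOR_RGB2HSV).astype(int)
m=np.zeros((384,512),np.uint8);x0,y0,x1,y1=300,131,368,200;m[y0:y1,x0:x1]=((hs[...,1]<60)&(hs[...,2]>120))[y0:y1,x0:x1]
ct=max(cv2.findContours(m,0,cv2.CHAIN_APPROX_NONE)[0],key=cv2.contourArea)
q=np.array([ray(c,u,v,.016)[:2] for u,v in ct[:,0]])*1000;print("plate",cv2.fitEllipse(q.astype(np.float32)))
P=pts(c);m2=P[...,2];u,v=proj(c,[.59,-.298,.017]).astype(int);print("biscuit depth z",np.median(m2[v-5:v+6,u-5:u+6]),[np.median(m2[v+a-3:v+a+4,u+b-3:u+b+4]).round(4) for a,b in((-8,0),(8,0),(0,-8),(0,8))],"plate floor z",np.median(m2[v-20:v-16,u-3:u+3]))
def g(p,y):return (np.array(p),down(np.radians(y)))
plan([g([.42,.03,.14],40),g([.412,.15,.14],73.7),g([.412,.15,.045],73.7),g([.412,.15,.0165],73.7)])
E
```

```text
32.45 [ 0.41686015 -0.07126929  0.14027223] srv dir [ 0.985   0.1726 -0.0023] F [-0.1 -0.7 -1.5] tip [ 0.5838 -0.042   0.1245]
biscuit [ 591.2 -295.6] [81.  83.6] [322 157] [344 179]
top15 centre [ 0.5916 -0.2975] inl 58 70 span [0.091 0.091]
side15 centre [ 0.5914 -0.285 ] inl 8 46 span [0.084 0.09 ]
plate ((594.907958984375, -301.2131042480469), (212.18634033203125, 213.81915283203125), 165.45965576171875)
biscuit depth z 0.01790086271328662 [np.float64(0.0184), np.float64(0.0189), np.float64(0.0178), np.float64(0.0172)] plate floor z 0.006665524294449525
-0.137 0.661 0.002 0.0002 -0.0003 -0.0835   |101mm 30deg
-0.474 0.647 -0.000 0.0000 -0.0000 -0.0936   |120mm 34deg
-0.000 0.000 0.633 0.0000 -0.0000 -0.0000   |95mm 0deg
-0.000 0.000 0.190 0.0000 -0.0000 -0.0000   |29mm 0deg
```

The biscuit lies flat 5 mm off the plate's centre, and the plate has not moved. Now I lay the server down.

Request:
send_rows(moves="-0.034 0.165 0 0 0 -0.021;-0.068 0.33 0 0 0 -0.042;-0.1 0.5 0 0 0 -0.063;-0.137 0.661 0.002 0.0002 -0.0003 -0.0835;-0.137 0.661 0.002 0.0002 -0.0003 -0.0835")

```text
t: 32.95
eef_pos: [0.4196, 0.0313, 0.1399]
orientation: [-1.079, 2.95, 0.001]
wrist_force: [0.5, 0.2, -0.6]
opening: 0.0163
grasp_force: 98.4
```

Request:
send_rows(moves="-0.12 0.16 0 0 0 -0.0234;-0.24 0.32 0 0 0 -0.0468;-0.36 0.49 0 0 0 -0.07;-0.474 0.647 0 0 0 -0.0936;-0.474 0.647 0 0 0 -0.0936")

```text
t: 33.45
eef_pos: [0.4119, 0.1516, 0.14]
orientation: [-1.887, 2.51, 0.0]
wrist_force: [-0.6, -0.8, -0.6]
opening: 0.0163
grasp_force: 98.4
```

Request:
send_rows(moves="0 0 0.2 0 0 0;0 0 0.4 0 0 0;0 0 0.58 0 0 0;0 0 0.633 0 0 0;0 0 0.633 0 0 0")

```text
t: 33.95
eef_pos: [0.4109, 0.1491, 0.0441]
orientation: [1.88, -2.515, -0.001]
wrist_force: [0.4, -0.7, -1.4]
opening: 0.0163
grasp_force: 98.4
```

Request:
send_rows(moves="0 0 0.08 0 0 0;0 0 0.14 0 0 0;0 0 0.175 0 0 0;0 0 0.19 0 0 0;0 0 0.193 0 0 0")

```text
t: 34.45
eef_pos: [0.4115, 0.1505, 0.0161]
orientation: [-1.884, 2.512, 0.0]
wrist_force: [-0.5, 0.3, -0.8]
opening: 0.0162
grasp_force: 98.5
```

Request:
send_rows(moves="0 0 0 0 0 0;0 0 0 0 0 0")

```text
t: 34.65
eef_pos: [0.4116, 0.1506, 0.0163]
orientation: [-1.884, 2.512, -0.0]
wrist_force: [-1.0, -1.0, -1.2]
opening: 0.0162
grasp_force: 98.5
```

Not quite touching yet, so I go 1 mm further, release and rise.

Request:
send_rows(moves="0 0 0.003 0 0 0;0 0 0.007 0 0 0;0 0 0.007 0 0 0")

```text
t: 34.95
eef_pos: [0.4116, 0.1506, 0.0152]
orientation: [-1.885, 2.512, -0.0]
wrist_force: [-1.0, -1.4, 3.9]
opening: 0.0163
grasp_force: 99.2
```

Request:
send_rows(moves="0 0 0 0 0 0;0 0 0 0 0 0;0 0 0 0 0 0;0 0 0 0 0 0;0 0 0 0 0 0", fingers=-1)

```text
t: 35.45
eef_pos: [0.4113, 0.1506, 0.0148]
orientation: [-1.885, 2.512, 0.0]
wrist_force: [-0.2, 0.9, -0.3]
opening: 0.0851
grasp_force: 0.0
```

Request:
send_rows(moves="0 0 -0.2 0 0 0;0 0 -0.5 0 0 0;0 0 -0.9 0 0 0;0 0 -0.9 0 0 0;0 0 -0.9 0 0 0")

```text
t: 35.95
eef_pos: [0.413, 0.1508, 0.1518]
orientation: [-1.882, 2.509, -0.003]
wrist_force: [0.3, 0.1, -1.1]
opening: 0.0853
grasp_force: 0.0
```

```bash
python3 - <<'E'
from h import *
from plant import *
s=state();i=camera_info("wrist");p,d=camera("wrist");np.savez("pics/w9.npz",p=p,d=d,K=i["intrinsics"],R=i["R"],t=i["t"])
c=load("w9");hs=cv2.cvtColor(p,cv2.COLOR_RGB2HSV).astype(int)
m=((hs[...,1]<150)&(hs[...,2]>175)).astype(np.uint8);m[:,:230]=0;m[:,290:]=0;m[290:]=0
ys,xs=np.nonzero(m);e=ray(c,xs[ys<=ys.min()+2].mean(),ys.min()-.5,.042);print("opening",s["opening"],"eef",s["eef_pos"],"end",e,"rows",ys.min(),ys.max(),"width mm",[1000*np.linalg.norm(ray(c,xs[ys==y].max()+.5,y,.042)-ray(c,xs[ys==y].min()-.5,y,.042)).round(4) for y in(ys.min()+8,(ys.min()+ys.max())//2)])
E
python3 look.py 16 300 145 370 195 .017; python3 bf.py 16 .595 -.3 .017
```

```text
opening 0.08527588424609438 eef [0.41297079 0.15081838 0.15183221] end [0.392536 0.089549 0.042   ] rows 115 289 width mm [np.float64(17.2), np.float64(16.0)]
36.1 [0.41000553 0.15023049 0.14841154] srv dir [ 2.798e-01  9.601e-01 -4.000e-04] F [-0.2  0.2 -0.3] tip [0.4574 0.313  0.1329]
biscuit [ 591.9 -295.7] [81.6 83. ] [322 157] [344 178]
top16 centre [ 0.5916 -0.2978] inl 52 70 span [0.091 0.087]
side16 centre [ 0.5835 -0.2876] inl 18 33 span [0.058 0.084]
```

```bash
python3 -c "
from plant import *
print(job_done())"
```

```text
the job is handed in; nothing more can be done
None
```

I handed the job in at about 36 s: the biscuit lies flat about 5 mm from the plate's centre, the server lies released on the bare table, and the plate measured unmoved; no verdict came back.

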